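# Sort keyed drive pulleys on the gauge shaft

## Robot

A 6-joint arm with a two-finger parallel gripper is mounted at the origin on the work surface. World frame = base frame: x ahead of the robot, y to its left, z up, the work surface at z = 0. Lengths are in m, angles in rad, forces in N, time in s.
With the tool pointing down it reaches from about 0.35 to 0.875 m from the base axis. Payload 4.2 kg.
Tool frame: the origin (TCP) lies midway between the tips of the shut fingers; the grasp point (between the pads) lies 19 mm behind it (ctrl.grip_depth is the distance from the TCP to the grasp point, in m); z points along the fingers, y is the direction in which the jaws open and shut (so a half turn about z gives the same grasp; the last joint's range is limited). The gripper opens to 85 mm and grips with 20 to 120 N. Pads are 22 mm wide; open, the fingers measure 114 mm over their backs; the gripper's body (76 mm by 85 mm) begins 54 mm behind the grasp point. The pads swing forward as they close: fully open they stand 13 mm farther back than shut.
Start: joints at [1.458, 0.385, 0.008, 0, -1.194, -0.259], TCP at [0.227, 0.582, 0.231] pointing down, gripper open.
Joint ranges: [-3.14, 3.14], [-1.21, 2.06], [-1.07, 1.41], [-3.16, 2.05], [-2.99, -0.16], [-3.1, 3.1]. Speed limits (rad/s): [2.79, 2.79, 3.14, 3.14, 3.14, 3.14].

## Interface

Orientations are given as a 3x3 rotation matrix whose columns are the frame's x, y, z axes.
In Python, from station import ctrl, vision gives the robot as it stands.
- The arm moves only by the tool carry_out, never from a script. Its argument "moves" is a list of rows, each an object with "xyz": the shift along the tool's x, y, z in cm, a list of three; "twist": the turn, a rotation vector about the tool's x, y, z in degrees, a list of three; "fingers": the finger opening in cm, from 0 to 8.54. A call has 1 to 12 rows; each row shifts and turns the pose as measured when the row begins, along the tool's axes as they then stand; what a row does not reach is not made up. A row lasts 1/10 s, in which the tool goes at most 50 mm and 8.59 degrees, less where a joint would pass 70% of its speed; a pose out of reach is approached as far as the arm can. A call with a gripper value outside its range is refused whole. The fingers move at their own pace and stop on an object; "force" is the grip in N (left out, the last holds). Time passes only in rows, so rows that do not move let the fingers close. It gives the time, the measured TCP pose, the force and the opening at its end, in the units of the state.
- ctrl.read_state(): the state, without advancing time (a new reading comes with each control period).
- vision.read_camera(name): name is "side" or "top"; returns a dict with "pixels" (480x640x3 uint8, red, green, blue), "depth" (480x640 float32, m along the optical axis (not along the pixel's ray), 0 where there is no reading), "fovy" (degrees; the focal length in pixels is half the picture's height over the tangent of half this angle, whatever the lens; pixels are square), "cx", "cy" (the principal point, pixels), "D" ([k1, k2, p1, p2, k3] as OpenCV has them; the pictures are not rectified), "R" (3x3) and "t" (3): a world point X has camera coordinates R X + t. Camera axes: x right, y down, z forward; pixel columns grow to the right and rows downward; lengths in m; the calibration is good to about 2 mm. A picture is of the moment at which its call begins.
- ctrl.finish_job(): hands the job in, once; it reports no verdict.
The state is a dict: "clock": time; "joint_pos": joint angles; "qvel": joint speeds; "effort": joint torques, N m; "ee_pos": TCP position; "tcp_rot": TCP orientation; "wrist_force": force on the tool from outside, world axes, zero at the start; "moment": the same for the moment, N m; "gripper_width": finger opening in m.
Only numpy, scipy, OpenCV 4.12 (cv2) and the standard library are available. Lean on these libraries where they do the work, as an engineer would, in place of code of your own. Each camera call takes 0.05 s, during which the arm holds its last target. There are 200 camera calls.

## Task

First lift the lid of the parts case open until it rests on its stop, and leave it open. Then test the analyser's spare drive pulleys one at a time on the keyed gauge shaft, in the order red, yellow, green, blue, grey (some may be missing), each with its painted line along the gauge's index lines and let down as far as it goes. Those that go fully home belong in the open case and those that stay up on the key in the orange tray, all standing flat on the floor; leave the gauge empty and do not disturb the tube rack, bottle and screwdriver.

Things in the scene. Friction and masses are not known exactly. Their poses are not given: they have to be found in the camera images.
- red_mid (a point): red toothed pulley (may be absent), 44 mm across, 30 mm tall, 0.1 kg. Point: its centre, 15 mm above its underside; x along the black line painted across it, z up. Through bore 19 mm across with a keyway on both sides (9 mm wide, 33 mm over both), along the line or a quarter turn from it: seen from above or found on the gauge. Grip it at any multiple of 45 degrees from the line.
- yellow_mid (a point): yellow toothed pulley (may be absent), 44 mm across, 30 mm tall, 0.1 kg. Point: its centre, 15 mm above its underside; x along the black line painted across it, z up. Through bore 19 mm across with a keyway on both sides (9 mm wide, 33 mm over both), along the line or a quarter turn from it: seen from above or found on the gauge. Grip it at any multiple of 45 degrees from the line.
- green_mid (a point): green toothed pulley (may be absent), 44 mm across, 30 mm tall, 0.1 kg. Point: its centre, 15 mm above its underside; x along the black line painted across it, z up. Through bore 19 mm across with a keyway on both sides (9 mm wide, 33 mm over both), along the line or a quarter turn from it: seen from above or found on the gauge. Grip it at any multiple of 45 degrees from the line.
- blue_mid (a point): blue toothed pulley (may be absent), 44 mm across, 30 mm tall, 0.1 kg. Point: its centre, 15 mm above its underside; x along the black line painted across it, z up. Through bore 19 mm across with a keyway on both sides (9 mm wide, 33 mm over both), along the line or a quarter turn from it: seen from above or found on the gauge. Grip it at any multiple of 45 degrees from the line.
- grey_mid (a point): grey toothed pulley (may be absent), 44 mm across, 30 mm tall, 0.1 kg. Point: its centre, 15 mm above its underside; x along the black line painted across it, z up. Through bore 19 mm across with a keyway on both sides (9 mm wide, 33 mm over both), along the line or a quarter turn from it: seen from above or found on the gauge. Grip it at any multiple of 45 degrees from the line.
- gauge_seat (a point): keyed gauge fixed to the bench: dark base plate 80 x 80 x 12 mm, steel collar 40 mm across on it. Point: centre of the collar's top face (the seat), 36 mm above the bench; x along the key and the yellow index lines on the plate, z up. A round shaft 16 mm across, 28 mm tall, its last 4 mm tapered, rises from the seat.
- gauge_key (a point): middle of the top of the gauge's brass key bar, 14 mm above the seat: 30 mm long (x), 6 mm wide, through the shaft to both sides. With its line along the index lines (either way round) a pulley with keyways along its line drops onto the seat; one with keyways a quarter turn off stays level on the key, 14 mm higher. Play about 1.5 mm, 0.1 rad.
- case_in (a point): grey parts case fixed to the bench, left or right, 150 (x) x 220 (y) x 50 mm tall outside, walls and floor 5 mm, shut by the blue lid at the start. Point: centre of the inner floor, 5 mm above the bench; x towards the hinge side (away from the robot), y along the hinge, z up.
- tray_in (a point): open orange tray fixed to the bench on the other side from the case, 150 (x) x 220 (y) x 35 mm tall outside, walls and floor 5 mm. Point: centre of the inner floor, 5 mm above the bench; x away from the robot, z up.
- case_lid (a joint): angle of the case's blue lid, rad: 0 shut, 1.75 open on its stop. The hinge is stiff: the lid stays where it is left; 2 to 3 N at the knob moves it.
- case_lid_handle (a point): middle of the head of the black knob on the lid: head 28 mm across, 16 mm tall; 35 mm above the lid's top face, 30 mm behind the lid's front edge. z along the knob (up when shut, tips away from the robot as the lid opens), y parallel to the hinge.
- case_lid_hinge (a point): middle of the lid's hinge line, on the case's far top edge (75 mm in x from the case's centre, 50 mm above the bench); y along the hinge. Lid 6 mm thick. With the lid shut the knob's head lies 120 mm nearer the robot and 41 mm higher than this point.
- tube_rack: white rack with capped sample tubes, 50 x 130 x 92 mm; bystander, origin at the centre of its underside
- bottle: white bottle with blue cap, 60 mm across, 150 mm tall; bystander, origin at the centre of its underside
- screwdriver: screwdriver lying on the bench beyond the gauge; bystander
There are look-alikes about, which are no part of the job. Of the things that look like the part that bears red_mid, the largest one is meant.

How it is judged:
By the outcome, as a careful person would: the job done as asked, in the order asked, and still so for the second after the job is handed in, with the robot touching nothing.
Of red, yellow, green, blue, grey only 3 to 4 are there at a start; the rules pass over those that are not, and their reading is None.
At some moment in a run one of red, yellow, green, blue, grey may be knocked a few centimetres aside while the robot is not near it.
It also fails if it takes over 210 s, if anything falls off the work surface, if the arm or the gripper's body presses on something with over 40 N, if the wrist force passes 120 N, or if a joint passes its speed limit or range.

## Working session

There is one attempt and no reset: what is moved stays moved. The work goes in short steps, Python scripts to look and compute and a tool call to move; the robot and the scene stay as the last step left them, time stands still between calls to the robot, and variables do not carry over. Pictures are saved under pics/ and viewed, about 12 in all and at most 16, crops included, and the job is handed in when it is done.

Besides the shell and the picture viewer there is one more tool, called after "Emit:" as name(argument=value, ...), one argument or row to a line, values as JSON. carry_out: Moves the arm, as the interface text tells. Its arguments: {"type":"object","properties":{"moves":{"type":"array","items":{"type":"object","properties":{"xyz":{"type":"array","items":{"type":"number"}},"twist":{"type":"array","items":{"type":"number"}},"fingers":{"type":"number"}}}},"force":{"type":"number"}},"required":["moves"]}

```bash
mkdir -p pics; ls
cat > h.py <<'E'
import numpy as np, cv2, json
from station import ctrl, vision
def cam(n):
    c=vision.read_camera(n); f=240/np.tan(np.radians(c["fovy"])/2)
    c["K"]=np.array([[f,0,c["cx"]],[0,f,c["cy"]],[0,0,1]]); c["D"]=np.array(c["D"],float)
    c["R"]=np.array(c["R"]);c["t"]=np.array(c["t"]); return c
def ray(c,uv):
    p=cv2.undistortPoints(np.array(uv,float).reshape(-1,1,2),c["K"],c["D"])[:,0]
    d=np.c_[p,np.ones(len(p))]@c["R"]; return -c["R"].T@c["t"],d
def onz(c,uv,z):
    o,d=ray(c,uv); return o+d*((z-o[2])/d[:,2])[:,None]
def cloud(c):
    v,u=np.mgrid[:480,:640]; o,d=ray(c,np.c_[u.ravel(),v.ravel()])
    return (o+d*c["depth"].ravel()[:,None]).reshape(480,640,3)
def proj(c,X):
    return cv2.projectPoints(np.array(X,float).reshape(-1,1,3),cv2.Rodrigues(c["R"])[0],c["t"],c["K"],c["D"])[0][:,0]
def save(n,img,s=1):
    cv2.imwrite("pics/"+n,cv2.resize(img[...,::-1],None,fx=s,fy=s,interpolation=cv2.INTER_CUBIC))
E
python3 - <<'E'
from h import *
for n in("top","side"):
    c=cam(n); save(n+"0.png",c["pixels"]); print(n,-c["R"].T@c["t"],c["R"],c["fovy"],c["D"])
print(ctrl.read_state())
E
```

```text
pics
top [0.52938279 0.00542179 1.10442441] [[-1.22729069e-03 -9.99860978e-01  1.66288155e-02]
 [-9.97855850e-01  1.36324580e-04 -6.54498553e-02]
 [ 6.54384895e-02 -1.66734869e-02 -9.97717294e-01]] 50.4103758280837 [-0.02672474  0.          0.          0.          0.        ]
side [0.55463397 0.75715143 0.80387696] [[-0.99853378 -0.05205768  0.01484228]
 [-0.04626249  0.67829186 -0.73333481]
 [ 0.02810831 -0.73294621 -0.67970565]] 44.537734834438375 [-0.04473054  0.          0.          0.          0.        ]
{'clock': 0.1, 'joint_pos': array([ 1.45759131e+00,  3.85489482e-01,  6.75056436e-03, -4.59200579e-04,
       -1.19401763e+00, -2.58601710e-01]), 'qvel': array([-2.22653679e-05, -3.84181941e-04,  2.64025737e-03,  1.12456886e-03,
        1.76735304e-03,  2.60615477e-04]), 'effort': array([-6.20391311e-04, -3.93320632e+01,  1.88927865e+01,  4.19791862e+00,
       -2.60829089e-03,  3.77656477e-06]), 'ee_pos': array([0.22684757, 0.58180523, 0.2303168 ]), 'tcp_rot': array([[ 9.31610968e-01, -3.63456445e-01, -6.45685488e-04],
       [-3.63457007e-01, -9.31609036e-01, -1.89940121e-03],
       [ 8.88231765e-05,  2.00418192e-03, -9.99997988e-01]]), 'wrist_force': array([ 0.33579632, -0.43836911, -0.36265165]), 'moment': array([ 0.02628466, -0.05364159, -0.01879725]), 'gripper_width': 0.08537281355668995}
```

View pics/top0.png

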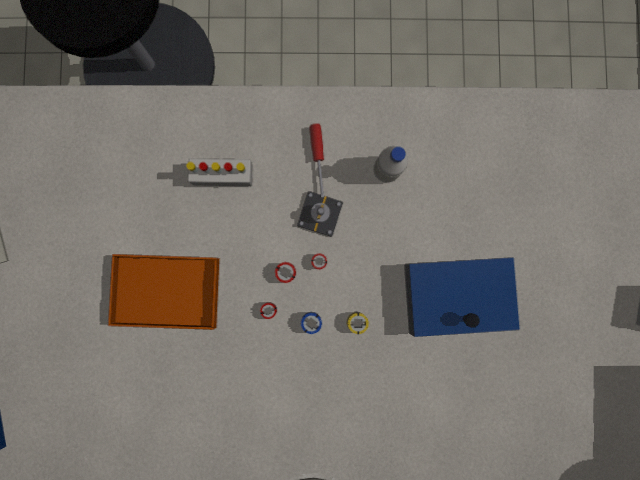

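View pics/side0.png

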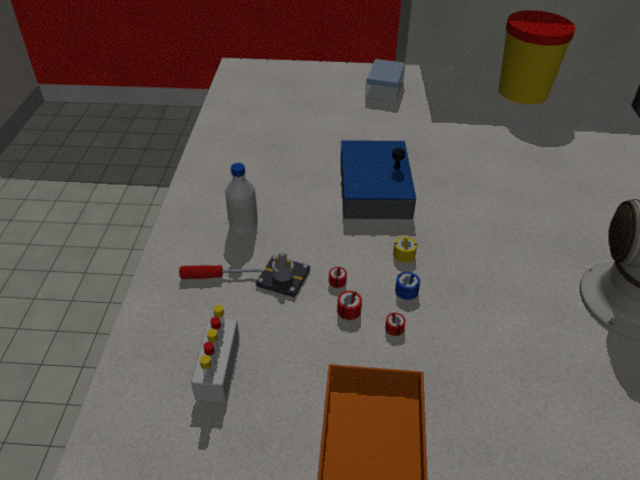

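Top view shows: tray on the left (165,292), case on the right (463,297) with its knob at (471,321), and the gauge at (320,213). The pulleys are yellow (358,323), blue (311,323) and reds at (285,272), (319,261) and (268,310). I take the red at (285,272) because it looks the largest. I'll measure all of these and check the choice in one enlarged crop.

```bash
cat >> h.py <<'E'
HS={"red":[(0,8),(170,180)],"yellow":[(22,34)],"blue":[(105,125)],"green":[(40,85)]}
def pulleys(c,box=(240,240,400,345),show=True):
    """top-camera detection; ring outline on plane z=0.03"""
    hsv=cv2.cvtColor(c["pixels"],cv2.COLOR_RGB2HSV); P=cloud(c); out=[]
    for k,rs in HS.items():
        m=sum(cv2.inRange(hsv,(a,110,60),(b,255,255)) for a,b in rs).astype(np.uint8)
        z=np.zeros_like(m); z[box[1]:box[3],box[0]:box[2]]=1; m=m*z
        m=cv2.morphologyEx(m,cv2.MORPH_CLOSE,np.ones((5,5)))
        for q in cv2.findContours(m,cv2.RETR_EXTERNAL,cv2.CHAIN_APPROX_NONE)[0]:
            if cv2.contourArea(q)<60: continue
            (u,v),r=cv2.minEnclosingCircle(q); mm=np.zeros_like(m); cv2.drawContours(mm,[q],-1,255,-1)
            zs=P[...,2][(mm>0)&(c["depth"]>0)]
            out.append((k,np.round((u,v,r),1),np.round(onz(c,[(u,v)],np.percentile(zs,80))[0],4),np.round(np.percentile(zs,[20,80]),3)))
    return out
E
python3 - <<'E'
from h import *
c=cam("top"); 
for o in pulleys(c): print(*o)
hsv=cv2.cvtColor(c["pixels"],cv2.COLOR_RGB2HSV)
def box(m,z,nm):
    q=max(cv2.findContours(m,cv2.RETR_EXTERNAL,cv2.CHAIN_APPROX_NONE)[0],key=cv2.contourArea)
    w=onz(c,q[:,0],z)[:,:2].astype(np.float32); r=cv2.minAreaRect(w); print(nm,r, cv2.boxPoints(r).round(3).tolist())
z=np.zeros((480,640),np.uint8); z[240:345,400:530]=255
box(cv2.inRange(hsv,(100,120,50),(125,255,255))&z,0.056,"lid")
z[:]=0; z[240:345,100:230]=255
box(cv2.inRange(hsv,(5,150,40),(18,255,255))&z,0.035,"tray")
z[:]=0; z[180:245,290:350]=255
box(cv2.inRange(hsv,(0,0,0),(180,255,75))&z,0.012,"plate")
z=cv2.inRange(hsv,(20,120,60),(34,255,255))&z
q=np.argwhere(z>0)[:,::-1]; w=onz(c,q,0.012)[:,:2]; mu=w.mean(0); U,S,V=np.linalg.svd(w-mu); print("index",mu,V[0],np.degrees(np.arctan2(V[0][1],V[0][0])),S)
P=cloud(c); 
for nm,(u0,u1,v0,v1) in dict(knob=(455,490,305,335),gauge=(300,340,195,230)).items():
    s=P[v0:v1,u0:u1]; hi=s[...,2]>(0.08 if nm=="knob" else 0.03); print(nm,s[hi].mean(0),np.percentile(s[hi],[2,98],axis=0).tolist())
print("rack/bottle tops", [P[v,u].round(3).tolist() for u,v in((220,172),(397,154))])
save("crop1.png",c["pixels"][190:345,250:400],5)
E
```

```text
red [268.  310.5   8.3] [0.4531 0.0924 0.0233] [0.002 0.023]
red [285.  272.   10.4] [0.5339 0.0565 0.0305] [0.001 0.03 ]
red [318.5 261.    7.8] [ 0.5572 -0.0141  0.0233] [0.    0.023]
yellow [357.4 322.8  10.8] [ 0.4275 -0.0951  0.0304] [0.002 0.03 ]
blue [310.9 322.7  10.6] [0.428  0.0021 0.0304] [0.001 0.03 ]
lid ((0.4829712510108948, -0.3129470944404602), (0.14790686964988708, 0.217782124876976), 3.4705770015716553) [[0.40299999713897705, -0.20900000631809235], [0.41600000858306885, -0.4259999990463257], [0.5630000233650208, -0.4169999957084656], [0.550000011920929, -0.20000000298023224]]
tray ((0.4936668872833252, 0.3094657063484192), (0.22404032945632935, 0.14875131845474243), 87.91471862792969) [[0.41499999165534973, 0.20000000298023224], [0.5640000104904175, 0.19499999284744263], [0.5720000267028809, 0.4189999997615814], [0.4230000078678131, 0.42399999499320984]]
plate ((0.6597598791122437, -0.016171522438526154), (0.07971519231796265, 0.08162829279899597), 71.73918914794922) [[0.609000027179718, -0.04100000113248825], [0.6859999895095825, -0.06700000166893005], [0.7110000252723694, 0.008999999612569809], [0.6330000162124634, 0.03400000184774399]]
index [ 0.65585112 -0.01538288] [-0.95536094  0.29544117] 162.8160065134111 [0.16565453 0.00884929]
knob [ 0.44144651 -0.30428716  0.13065621] [[0.42593836407168273, -0.32882409357572695, 0.08642725244880291], [0.5293827857399043, 0.005421791821316974, 1.10442441469552]]
gauge [ 0.6570728  -0.01587164  0.0629577 ] [[0.6119575488677913, -0.03404921071694912, 0.031270933050109945], [0.678871178030037, 0.0027736210703394482, 0.3364318381382498]]
rack/bottle tops [[0.742, 0.192, 0.051], [0.757, -0.162, 0.15]]
```

View pics/crop1.png

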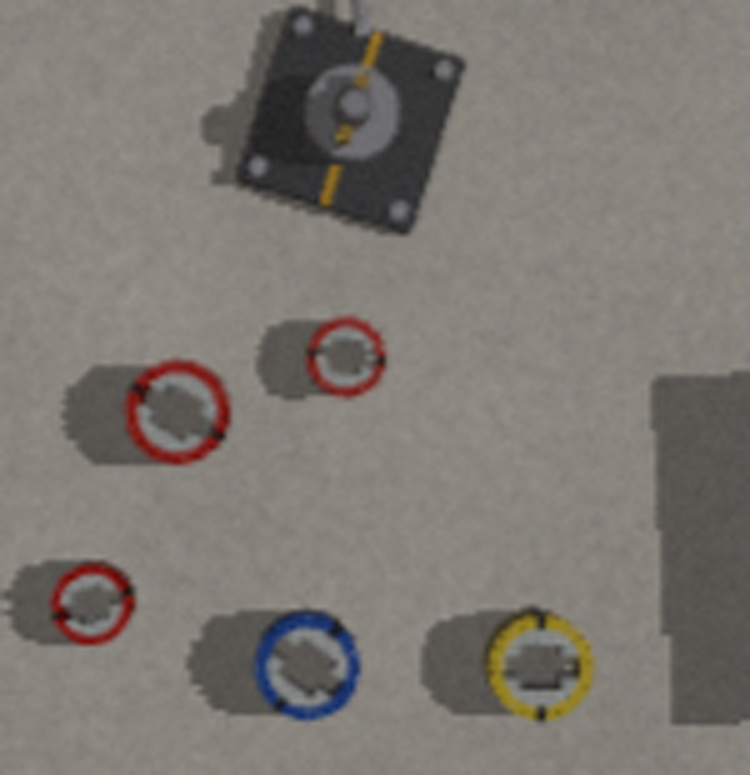

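The crop shows the red at (285,272) with radius 10.4 px and height 30 mm, so it is the 44 mm one. The other two reds have radius about 8 px and height 23 mm, so they are look-alikes. Red's keyways run along its line. Yellow's and blue's look a quarter turn off. I see no green or grey. Next come finer numbers for the knob and gauge, and the pulley line angles.

```bash
cat >> h.py <<'E'
def dark(c,p,ro=.023,ri=.0165,z=.03):
    """angle (deg) of the black line: dark marks on ring around p, plane z"""
    g=c["pixels"].max(2).astype(float); a=np.radians(np.arange(0,180,1.)); s=[]
    r=np.linspace(ri,ro-.0025,6)
    for t in a:
        v=0
        for k in(1,-1):
            X=np.c_[p[0]+k*r*np.cos(t),p[1]+k*r*np.sin(t),np.full(6,z)]
            q=proj(c,X).astype(np.float32); v+=cv2.remap(g.astype(np.float32),q[:,0],q[:,1],cv2.INTER_LINEAR).mean()
        s.append(v)
    s=np.array(s); w=np.clip(np.median(s)*.75-s,0,None); 
    e=(w*np.exp(2j*a)).sum(); return np.degrees(np.angle(e))/2, abs(e)/w.sum()
E
python3 - <<'E'
from h import *
c=cam("top"); s=cam("side")
for o in pulleys(c):
    if o[1][2]>9: print(o[0],o[2],dark(c,o[2]))
for n,k in(("top",c),("side",s)):
    P=cloud(k); d=k["depth"]>0
    for nm,(x,y,lo,hi,R) in dict(knob=(.438,-.316,.08,.11,.04),shaft=(.66,-.016,.056,.07,.03),collar=(.66,-.016,.03,.042,.03)).items():
        m=d&(np.hypot(P[...,0]-x,P[...,1]-y)<R)&(P[...,2]>lo)&(P[...,2]<hi)
        q=P[m]; print(n,nm,len(q), q.mean(0).round(4) if len(q) else "", ((q.min(0)+q.max(0))/2).round(4) if len(q) else "",np.ptp(q,axis=0).round(3) if len(q) else "")
E
```

```text
red [0.5339 0.0567 0.0304] (np.float64(60.01293677760197), np.float64(0.9941979653470403))
yellow [ 0.4275 -0.0952  0.0305] (np.float64(-0.4480830555645159), np.float64(0.9934239193385559))
blue [0.428  0.0019 0.0309] (np.float64(-37.24299360448667), np.float64(0.9947979082507077))
top knob 179 [ 0.4385 -0.3148  0.0978] [ 0.4382 -0.3159  0.0935] [0.028 0.028 0.02 ]
top shaft 45 [ 0.6601 -0.0165  0.062 ] [ 0.6603 -0.0166  0.0619] [0.014 0.012 0.01 ]
top collar 213 [ 0.6599 -0.0165  0.0354] [ 0.6603 -0.0171  0.0358] [0.039 0.038 0.011]
side knob 141 [ 0.4397 -0.3075  0.0925] [ 0.4391 -0.3117  0.0899] [0.027 0.032 0.018]
side shaft 47 [ 0.6608 -0.0119  0.0611] [ 0.6607 -0.0124  0.0613] [0.015 0.014 0.01 ]
side collar 208 [ 0.6607 -0.0068  0.035 ] [ 0.6613 -0.0121  0.0356] [0.038 0.041 0.011]
```

Emit:
carry_out(
  moves=[
    {"twist": [0, 0, -8.3]},
    {"twist": [0, 0, -8.3]},
    {"twist": [0, 0, -8.2]},
    {"xyz": [4.5, 0, 0]},
    {"xyz": [4.5, 0, 0]},
    {"xyz": [4.5, 0, 0]},
    {"xyz": [4.5, 0, 0]},
    {"xyz": [0, 4.5, 0]},
    {"xyz": [0, 4.5, 0]},
    {"xyz": [0, 4.5, 0]},
    {"xyz": [0, 4.5, 0]},
    {"xyz": [0, 4.5, 0]},
  ],
)

```text
invalid input at $.moves[0]: expected keys xyz, twist, fingers
```

```bash
cat >> h.py <<'E'
def go(x,y,z,yaw):
    s=ctrl.read_state(); R=np.array(s["tcp_rot"]); p=np.array(s["ee_pos"])
    cur=np.degrees(np.arctan2(R[1,0],R[0,0])); print("t",round(s["clock"],1),"p",p.round(4),"yaw",round(cur,2),"q6",round(s["joint_pos"][5],2),"w",round(s["gripper_width"],4),"tilt",R[:,2].round(3),"F",np.round(s["wrist_force"],1))
    print("shift cm now-axes",((np.array([x,y,z])-p)@R*100).round(2),"twist z",round(cur-yaw,2))
    a=np.radians(yaw); Rn=np.array([[np.cos(a),np.sin(a),0],[np.sin(a),-np.cos(a),0],[0,0,-1]])
    print("shift cm after twist",((np.array([x,y,z])-p)@Rn*100).round(2))
E
python3 -c "
from h import *
go(.438,-.316,.16,3.5)"
```

```text
t 0.2 p [0.227  0.5821 0.2308] yaw -21.31 q6 -0.26 w 0.0854 tilt [-0.    -0.001 -1.   ] F [ 0.3 -0.8 -0.5]
shift cm now-axes [52.3  75.99  7.16] twist z -24.81
shift cm after twist [15.58 90.93  7.08]
```

All keys are needed in every row.

Emit:
carry_out(
  moves=[
    {"xyz": [0, 0, 0], "twist": [0, 0, -8.3], "fingers": 8.5},
    {"xyz": [0, 0, 0], "twist": [0, 0, -8.3], "fingers": 8.5},
    {"xyz": [0, 0, 0], "twist": [0, 0, -8.2], "fingers": 8.5},
    {"xyz": [4, 0, 0], "twist": [0, 0, 0], "fingers": 8.5},
    {"xyz": [4, 0, 0], "twist": [0, 0, 0], "fingers": 8.5},
    {"xyz": [4, 2, 0], "twist": [0, 0, 0], "fingers": 8.5},
    {"xyz": [4, 3, 0], "twist": [0, 0, 0], "fingers": 8.5},
    {"xyz": [0, 4.8, 0], "twist": [0, 0, 0], "fingers": 8.5},
    {"xyz": [0, 4.8, 0], "twist": [0, 0, 0], "fingers": 8.5},
    {"xyz": [0, 4.8, 0], "twist": [0, 0, 0], "fingers": 8.5},
    {"xyz": [0, 4.8, 0], "twist": [0, 0, 0], "fingers": 8.5},
    {"xyz": [0, 4.8, 0], "twist": [0, 0, 0], "fingers": 8.5},
  ],
)

```text
clock: 1.45
ee_pos: [0.4159, 0.3013, 0.225]
tcp_rot: [[0.996, 0.088, -0.003], [0.088, -0.996, -0.007], [-0.004, 0.006, -1.0]]
wrist_force: [1.1, -1.2, 0.1]
gripper_width: 0.085
```

```bash
python3 -c "
from h import *
go(.438,-.316,.16,3.5)"
```

```text
t 1.4 p [0.4159 0.3013 0.225 ] yaw 5.03 q6 0.71 w 0.085 tilt [-0.003 -0.007 -1.   ] F [ 1.1 -1.2  0.1]
shift cm now-axes [-3.18 61.64  6.9 ] twist z 1.53
shift cm after twist [-1.56 61.75  6.5 ]
```

Emit:
carry_out(
  moves=[
    {"xyz": [0, 4.9, 0], "twist": [0, 0, 1.5], "fingers": 6},
    {"xyz": [0, 4.9, 0], "twist": [0, 0, 0], "fingers": 6},
    {"xyz": [0, 4.9, 0], "twist": [0, 0, 0], "fingers": 6},
    {"xyz": [0, 4.9, 0], "twist": [0, 0, 0], "fingers": 6},
    {"xyz": [0, 4.9, 0], "twist": [0, 0, 0], "fingers": 6},
    {"xyz": [0, 4.9, 0], "twist": [0, 0, 0], "fingers": 6},
    {"xyz": [0, 4.9, 0], "twist": [0, 0, 0], "fingers": 6},
    {"xyz": [0, 4.9, 0], "twist": [0, 0, 0], "fingers": 6},
    {"xyz": [0, 4.9, 0], "twist": [0, 0, 0], "fingers": 6},
    {"xyz": [0, 4.9, 0], "twist": [0, 0, 0], "fingers": 6},
    {"xyz": [0, 4.9, 0], "twist": [0, 0, 0], "fingers": 6},
    {"xyz": [0, 4.9, 0], "twist": [0, 0, 0], "fingers": 6},
  ],
)

```text
clock: 2.65
ee_pos: [0.4499, -0.2977, 0.2314]
tcp_rot: [[0.998, 0.065, 0.006], [0.065, -0.998, -0.005], [0.006, 0.005, -1.0]]
wrist_force: [1.0, 0.7, -0.2]
gripper_width: 0.06
```

```bash
python3 -c "
from h import *
go(.438,-.316,.16,3.5)"
```

```text
t 2.6 p [ 0.4499 -0.2977  0.2314] yaw 3.75 q6 1.92 w 0.06 tilt [ 0.006 -0.005 -1.   ] F [ 1.   0.7 -0.2]
shift cm now-axes [-1.35  1.71  7.15] twist z 0.25
shift cm after twist [-1.3   1.75  7.14]
```

Emit:
carry_out(
  moves=[
    {"xyz": [-1.3, 1.7, 2], "twist": [0, 0, 0], "fingers": 6},
    {"xyz": [0, 0, 2], "twist": [0, 0, 0], "fingers": 6},
    {"xyz": [0, 0, 2], "twist": [0, 0, 0], "fingers": 6},
    {"xyz": [0, 0, 0], "twist": [0, 0, 0], "fingers": 6},
  ],
)

```text
clock: 3.05
ee_pos: [0.4373, -0.324, 0.1689]
tcp_rot: [[0.998, 0.054, 0.007], [0.054, -0.998, -0.006], [0.006, 0.007, -1.0]]
wrist_force: [0.4, 0.3, -0.9]
gripper_width: 0.0604
```

```bash
python3 -c "
from h import *
go(.438,-.316,.073,3.5)"
```

```text
t 3.0 p [ 0.4373 -0.324   0.1689] yaw 3.12 q6 1.96 w 0.0604 tilt [ 0.007 -0.006 -1.   ] F [ 0.4  0.3 -0.9]
shift cm now-axes [ 0.05 -0.86  9.59] twist z -0.38
shift cm after twist [ 0.11 -0.79  9.59]
```

Emit:
carry_out(
  moves=[
    {"xyz": [0.1, -0.8, 2.5], "twist": [0, 0, -0.4], "fingers": 6},
    {"xyz": [0, 0, 2.5], "twist": [0, 0, 0], "fingers": 6},
    {"xyz": [0, 0, 2.5], "twist": [0, 0, 0], "fingers": 6},
    {"xyz": [0, 0, 2], "twist": [0, 0, 0], "fingers": 6},
    {"xyz": [0, 0, 0], "twist": [0, 0, 0], "fingers": 6},
  ],
)

```text
clock: 3.55
ee_pos: [0.443, -0.3177, 0.0769]
tcp_rot: [[0.998, 0.065, 0.015], [0.065, -0.998, -0.012], [0.014, 0.013, -1.0]]
wrist_force: [-1.1, -0.2, 0.3]
gripper_width: 0.0601
```

```bash
python3 -c "
from h import *
go(.438,-.316,.073,3.5)"
```

```text
t 3.5 p [ 0.443  -0.3177  0.0769] yaw 3.74 q6 1.95 w 0.0601 tilt [ 0.015 -0.012 -1.   ] F [-1.1 -0.2  0.3]
shift cm now-axes [-0.5  -0.2   0.38] twist z 0.24
shift cm after twist [-0.49 -0.2   0.39]
```

Emit:
carry_out(
  force=40,
  moves=[
    {"xyz": [-0.5, -0.2, 0.4], "twist": [0.7, -0.8, 0], "fingers": 6},
    {"xyz": [0, 0, 0], "twist": [0, 0, 0], "fingers": 6},
    {"xyz": [0, 0, 0], "twist": [0, 0, 0], "fingers": 2},
    {"xyz": [0, 0, 0], "twist": [0, 0, 0], "fingers": 2},
    {"xyz": [0, 0, 0], "twist": [0, 0, 0], "fingers": 2},
    {"xyz": [0, 0, 0], "twist": [0, 0, 0], "fingers": 2},
    {"xyz": [0, 0, 0], "twist": [0, 0, 0], "fingers": 2},
  ],
)

```text
clock: 4.25
ee_pos: [0.441, -0.3161, 0.0783]
tcp_rot: [[0.998, 0.067, 0.008], [0.067, -0.998, -0.002], [0.008, 0.003, -1.0]]
wrist_force: [1.4, 0.0, -2.3]
gripper_width: 0.026
```

```bash
cat >> h.py <<'E'
_go=go
def go(x,y,z,yaw):
    _go(x,y,z,yaw); R=np.array(ctrl.read_state()["tcp_rot"]); d=R.T@[0,0,-1]
    print("level twist deg",np.degrees([-d[1],d[0]]).round(2))
def arc(th0,th1,n,H):
    """shifts cm in current tool axes, along the lid arc"""
    R=np.array(ctrl.read_state()["tcp_rot"]); a=np.radians(3.5); f=lambda t:np.array([-.120*np.cos(t)+.041*np.sin(t),.120*np.sin(t)+.041*np.cos(t)])
    T=np.linspace(th0,th1,n+1)
    for s,e in zip(T,T[1:]):
        d=f(e)-f(s); print((100*np.array([d[0]*np.cos(a),d[0]*np.sin(a),d[1]])@R).round(2).tolist())
E
python3 -c "
from h import *
go(.438,-.316,.073,3.5); arc(0,1.75,24,0)"
```

```text
t 4.2 p [ 0.441  -0.3161  0.0783] yaw 3.83 q6 1.96 w 0.026 tilt [ 0.008 -0.002 -1.   ] F [ 1.4  0.  -2.3]
shift cm now-axes [-0.31 -0.03  0.52] twist z 0.33
shift cm after twist [-0.3  -0.03  0.53]
level twist deg [ 0.16 -0.46]
[0.34, 0.0, -0.86]
[0.4, 0.0, -0.83]
[0.46, 0.0, -0.8]
[0.52, 0.01, -0.77]
[0.57, 0.01, -0.73]
[0.62, 0.01, -0.68]
[0.67, 0.01, -0.64]
[0.71, 0.01, -0.59]
[0.76, 0.01, -0.53]
[0.79, 0.01, -0.48]
[0.83, 0.01, -0.42]
[0.85, 0.01, -0.36]
[0.88, 0.01, -0.29]
[0.9, 0.01, -0.23]
[0.91, 0.01, -0.16]
[0.92, 0.01, -0.1]
[0.92, 0.01, -0.03]
[0.92, 0.01, 0.04]
[0.92, 0.0, 0.11]
[0.91, 0.0, 0.17]
[0.89, 0.0, 0.24]
[0.87, 0.0, 0.3]
[0.85, 0.0, 0.37]
[0.82, 0.0, 0.43]
```

Emit:
carry_out(
  force=40,
  moves=[
    {"xyz": [0, 0, 0], "twist": [0, 0, 0], "fingers": 4.5},
    {"xyz": [0, 0, 0], "twist": [0, 0, 0], "fingers": 4.5},
    {"xyz": [-0.3, 0, 0.9], "twist": [0.2, -0.5, 0], "fingers": 4.5},
    {"xyz": [0, 0, 0], "twist": [0, 0, 0], "fingers": 2},
    {"xyz": [0, 0, 0], "twist": [0, 0, 0], "fingers": 2},
    {"xyz": [0, 0, 0], "twist": [0, 0, 0], "fingers": 2},
    {"xyz": [0, 0, 0], "twist": [0, 0, 0], "fingers": 2},
  ],
)

```text
clock: 4.95
ee_pos: [0.4383, -0.3162, 0.0695]
tcp_rot: [[0.998, 0.067, -0.001], [0.067, -0.998, 0.001], [-0.001, -0.001, -1.0]]
wrist_force: [0.1, -0.1, -0.3]
gripper_width: 0.0261
```

```bash
python3 -c "
from h import *
go(.438,-.316,.073,3.5)"
```

```text
t 5.0 p [ 0.4383 -0.3162  0.0695] yaw 3.86 q6 1.96 w 0.0261 tilt [-0.001  0.001 -1.   ] F [ 0.1 -0.1 -0.3]
shift cm now-axes [-0.03 -0.03 -0.35] twist z 0.36
shift cm after twist [-0.03 -0.03 -0.35]
level twist deg [-0.05  0.07]
```

Good grip. Now the first half of the arc.

Emit:
carry_out(
  moves=[
    {"xyz": [0.34, 0, -0.86], "twist": [0, 0, 0], "fingers": 2},
    {"xyz": [0.4, 0, -0.83], "twist": [0, 0, 0], "fingers": 2},
    {"xyz": [0.46, 0, -0.8], "twist": [0, 0, 0], "fingers": 2},
    {"xyz": [0.52, 0, -0.77], "twist": [0, 0, 0], "fingers": 2},
    {"xyz": [0.57, 0, -0.73], "twist": [0, 0, 0], "fingers": 2},
    {"xyz": [0.62, 0, -0.68], "twist": [0, 0, 0], "fingers": 2},
  ],
)

```text
clock: 5.55
ee_pos: [0.4663, -0.3144, 0.1165]
tcp_rot: [[0.998, 0.065, -0.009], [0.065, -0.998, 0.003], [-0.009, -0.004, -1.0]]
wrist_force: [0.1, -2.2, -5.5]
gripper_width: 0.026
```

```bash
cat >> h.py <<'E'
def lid():
    s=ctrl.read_state(); R=np.array(s["tcp_rot"]); g=np.array(s["ee_pos"])-.019*R[:,2]
    a=np.radians(3.5); hx=np.array([np.cos(a),np.sin(a)]); h=np.array([.483,-.313])+.075*hx
    X=(g[:2]-h)@hx; Z=g[2]-.05; th=np.arctan2(Z,-X)-np.arctan2(.041,.12)
    print("lid th",th.round(3),"r",np.hypot(X,Z).round(4),"(0.1268) w",s["gripper_width"],"F",np.round(s["wrist_force"],1)); return th
E
python3 -c "
from h import *
go(.438,-.316,.073,3.5); t=lid(); arc(t,1.75,int((1.75-t)/.075),0)"
```

```text
t 5.5 p [ 0.4663 -0.3144  0.1165] yaw 3.75 q6 1.94 w 0.026 tilt [-0.009  0.003 -1.   ] F [ 0.1 -2.2 -5.5]
shift cm now-axes [-2.79 -0.01  4.37] twist z 0.25
shift cm after twist [-2.83 -0.01  4.35]
level twist deg [-0.21  0.52]
lid th 0.422 r 0.1253 (0.1268) w 0.02602170926183481 F [ 0.1 -2.2 -5.5]
[0.7, 0.0, -0.7]
[0.75, 0.0, -0.65]
[0.8, 0.0, -0.59]
[0.84, 0.0, -0.52]
[0.88, 0.0, -0.46]
[0.91, 0.0, -0.39]
[0.94, 0.0, -0.31]
[0.96, 0.0, -0.24]
[0.98, 0.0, -0.16]
[0.99, 0.0, -0.09]
[0.99, 0.0, -0.01]
[0.99, 0.0, 0.07]
[0.98, 0.0, 0.15]
[0.97, 0.0, 0.22]
[0.95, 0.01, 0.3]
[0.92, 0.01, 0.37]
[0.89, 0.01, 0.44]
```

Emit:
carry_out(
  moves=[
    {"xyz": [0.7, 0, -0.8], "twist": [0, 0.5, 0], "fingers": 2},
    {"xyz": [0.75, 0, -0.75], "twist": [0, 0, 0], "fingers": 2},
    {"xyz": [0.8, 0, -0.65], "twist": [0, 0, 0], "fingers": 2},
    {"xyz": [0.84, 0, -0.55], "twist": [0, 0, 0], "fingers": 2},
    {"xyz": [0.88, 0, -0.46], "twist": [0, 0, 0], "fingers": 2},
    {"xyz": [0.91, 0, -0.39], "twist": [0, 0, 0], "fingers": 2},
    {"xyz": [0.94, 0, -0.31], "twist": [0, 0, 0], "fingers": 2},
  ],
)

```text
clock: 6.25
ee_pos: [0.5276, -0.3106, 0.1537]
tcp_rot: [[0.998, 0.063, -0.005], [0.063, -0.998, 0.006], [-0.005, -0.006, -1.0]]
wrist_force: [-0.5, -4.4, -10.2]
gripper_width: 0.0265
```

```bash
python3 -c "
from h import *
go(.438,-.316,.073,3.5); t=lid(); arc(t,1.75,int((1.75-t)/.075),0)"
```

```text
t 6.2 p [ 0.5276 -0.3106  0.1537] yaw 3.62 q6 1.91 w 0.0265 tilt [-0.005  0.006 -1.   ] F [ -0.5  -4.4 -10.2]
shift cm now-axes [-8.94  0.02  8.11] twist z 0.12
shift cm after twist [-8.98 -0.01  8.07]
level twist deg [-0.36  0.26]
lid th 1.0 r 0.1263 (0.1268) w 0.026532212985407328 F [ -0.5  -4.4 -10.2]
[1.03, 0.0, -0.21]
[1.05, 0.0, -0.13]
[1.06, 0.0, -0.04]
[1.06, 0.0, 0.05]
[1.05, 0.0, 0.14]
[1.03, 0.0, 0.22]
[1.01, 0.0, 0.31]
[0.98, 0.0, 0.39]
[0.95, 0.0, 0.47]
```

Emit:
carry_out(
  moves=[
    {"xyz": [1.03, 0.1, -0.2], "twist": [-0.3, 0.2, 0], "fingers": 2},
    {"xyz": [1.05, 0, -0.13], "twist": [0, 0, 0], "fingers": 2},
    {"xyz": [1.06, 0, -0.04], "twist": [0, 0, 0], "fingers": 2},
    {"xyz": [1.06, 0, 0.05], "twist": [0, 0, 0], "fingers": 2},
    {"xyz": [1.05, 0, 0.14], "twist": [0, 0, 0], "fingers": 2},
    {"xyz": [1.03, 0, 0.22], "twist": [0, 0, 0], "fingers": 2},
  ],
)

```text
clock: 6.85
ee_pos: [0.591, -0.3069, 0.1536]
tcp_rot: [[0.998, 0.062, -0.011], [0.062, -0.998, 0.003], [-0.011, -0.004, -1.0]]
wrist_force: [-4.1, -3.1, -4.4]
gripper_width: 0.0261
```

```bash
python3 -c "
from h import *
go(.438,-.316,.073,3.5); t=lid(); arc(t,1.8,max(1,int((1.8-t)/.075)),0)"
```

```text
t 6.8 p [ 0.591  -0.3069  0.1536] yaw 3.57 q6 1.87 w 0.0261 tilt [-0.011  0.003 -1.   ] F [-4.1 -3.1 -4.4]
shift cm now-axes [-1.524e+01 -1.000e-02  8.230e+00] twist z 0.07
shift cm after twist [-15.33  -0.02   8.06]
level twist deg [-0.21  0.65]
lid th 1.508 r 0.1271 (0.1268) w 0.026086231699447106 F [-4.1 -3.1 -4.4]
[1.18, 0.0, 0.37]
[1.14, 0.0, 0.48]
[1.08, 0.0, 0.59]
```

Emit:
carry_out(
  moves=[
    {"xyz": [0.9, 0, 0.28], "twist": [0, 0.6, 0], "fingers": 2},
    {"xyz": [0.9, 0, 0.35], "twist": [0, 0, 0], "fingers": 2},
    {"xyz": [0.8, 0, 0.4], "twist": [0, 0, 0], "fingers": 2},
    {"xyz": [0.5, 0, 0.3], "twist": [0, 0, 0], "fingers": 2},
    {"xyz": [0.3, 0, 0.2], "twist": [0, 0, 0], "fingers": 2},
  ],
)

```text
clock: 7.35
ee_pos: [0.62, -0.3051, 0.1421]
tcp_rot: [[0.998, 0.063, -0.021], [0.063, -0.998, 0.004], [-0.021, -0.005, -1.0]]
wrist_force: [-14.1, 1.0, 7.8]
gripper_width: 0.0262
```

```bash
python3 -c "
from h import *
go(.438,-.316,.073,3.5); t=lid()"
```

```text
t 7.3 p [ 0.62   -0.3051  0.1421] yaw 3.63 q6 1.86 w 0.0262 tilt [-0.021  0.004 -1.   ] F [-14.1   1.    7.8]
shift cm now-axes [-18.09  -0.03   7.28] twist z 0.13
shift cm after twist [-18.23  -0.03   6.91]
level twist deg [-0.28  1.19]
lid th 1.755 r 0.1275 (0.1268) w 0.026182158872685952 F [-14.1   1.    7.8]
```

Emit:
carry_out(
  moves=[
    {"xyz": [0, 0, 0], "twist": [0, 0, 0], "fingers": 6},
    {"xyz": [0, 0, 0], "twist": [0, 0, 0], "fingers": 6},
    {"xyz": [0, 0, 0], "twist": [0, 0, 0], "fingers": 6},
    {"xyz": [0, 0, -3], "twist": [0, 1.2, 0], "fingers": 6},
    {"xyz": [0, 0, -4], "twist": [0, 0, 0], "fingers": 6},
    {"xyz": [0, 0, -4], "twist": [0, 0, 0], "fingers": 6},
    {"xyz": [-3, 0, 0], "twist": [0, 0, 0], "fingers": 6},
    {"xyz": [-4, 0, 0], "twist": [0, 0, 0], "fingers": 6},
    {"xyz": [-4, 0, 0], "twist": [0, 0, 0], "fingers": 6},
    {"xyz": [-4, 0, 0], "twist": [0, 0, 0], "fingers": 6},
  ],
)

```text
clock: 8.35
ee_pos: [0.4872, -0.3136, 0.2595]
tcp_rot: [[0.996, 0.074, 0.046], [0.075, -0.997, -0.005], [0.046, 0.008, -0.999]]
wrist_force: [0.1, -0.4, 0.5]
gripper_width: 0.0603
```

```bash
python3 -c "
from h import *
c=cam('top'); save('top1.png',c['pixels'])
for o in pulleys(c): print(*o, dark(c,o[2]))
P=cloud(c); m=(P[...,0]>.5)&(P[...,1]<-.18)&(P[...,1]>-.44)&(P[...,2]>.1)&(P[...,2]<.22)&(P[...,0]<.7)&(c['depth']>0); print(m.sum(),P[m].mean(0),P[m].min(0),P[m].max(0))
go(.534,.057,.15,60-45)"
```

```text
red [268.1 310.4   8.2] [0.4532 0.0921 0.0233] [0.001 0.023] (np.float64(0.0), np.float64(nan))
red [284.9 271.8  10.5] [0.5343 0.0566 0.0304] [0.001 0.03 ] (np.float64(59.913468456664816), np.float64(0.9939132658476265))
red [318.7 260.7   8. ] [ 0.5577 -0.0146  0.0236] [0.    0.024] (np.float64(0.0), np.float64(nan))
yellow [357.4 322.8  10.8] [ 0.4276 -0.0951  0.0311] [0.002 0.031] (np.float64(-0.5000955387349065), np.float64(0.993136878942639))
blue [311.  322.7  10.5] [0.428  0.0019 0.0306] [0.001 0.031] (np.float64(-37.14581581530403), np.float64(0.997083189418081))
950 [ 0.59139997 -0.34727701  0.17127179] [ 0.57232555 -0.4168274   0.10089263] [ 0.62927211 -0.27412994  0.20125329]
t 8.4 p [ 0.481  -0.3131  0.2597] yaw 4.13 q6 1.95 w 0.06 tilt [ 0.042 -0.002 -0.999] F [-4.7  2.  -1.6]
shift cm now-axes [  7.49 -36.6   11.09] twist z -10.87
shift cm after twist [ 14.7  -34.38  10.97]
level twist deg [ 0.32 -2.41]h.py:44: RuntimeWarning: invalid value encountered in scalar divide
  e=(w*np.exp(2j*a)).sum(); return np.degrees(np.angle(e))/2, abs(e)/w.sum()
```

View pics/top1.png

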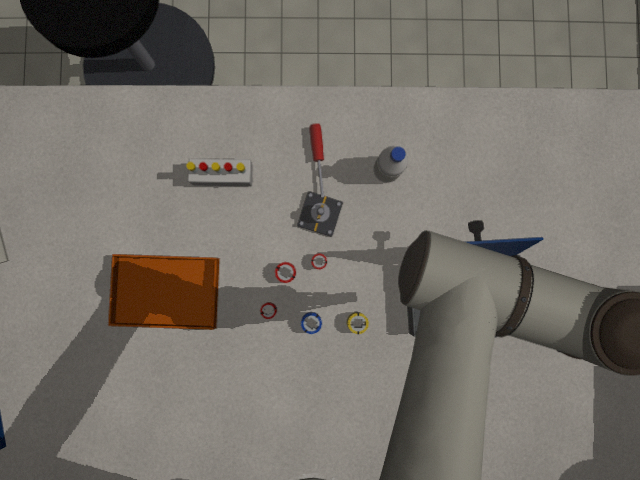

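The lid's edge now stands at (475–540,240) with the knob beyond it at (476,227), so it is open. The gauge and pulleys are unchanged. Red goes first.

Emit:
carry_out(
  moves=[
    {"xyz": [0, 0, 0], "twist": [0.3, -2.4, 0], "fingers": 6},
    {"xyz": [0, -4.8, 0], "twist": [0, 0, 0], "fingers": 6},
    {"xyz": [0, -4.8, 0], "twist": [0, 0, 0], "fingers": 6},
    {"xyz": [0, -4.8, 0], "twist": [0, 0, 0], "fingers": 6},
    {"xyz": [0, -4.8, 0], "twist": [0, 0, 0], "fingers": 6},
    {"xyz": [0, -4.8, 0], "twist": [0, 0, 0], "fingers": 6},
    {"xyz": [0, 0, 0], "twist": [0, 0, 8.5], "fingers": 6},
    {"xyz": [0, 0, 0], "twist": [0, 0, 8.5], "fingers": 6},
    {"xyz": [0, 0, 0], "twist": [0, 0, 8.5], "fingers": 6},
    {"xyz": [0, 0, 0], "twist": [0, 0, 8.5], "fingers": 6},
    {"xyz": [0, 0, 0], "twist": [0, 0, 0], "fingers": 6},
  ],
)

```text
clock: 9.5
ee_pos: [0.4772, -0.0582, 0.2697]
tcp_rot: [[0.86, -0.509, 0.044], [-0.51, -0.86, 0.005], [0.035, -0.027, -0.999]]
wrist_force: [-0.9, -0.4, 0.3]
gripper_width: 0.0598
```

```bash
python3 -c "
from h import *
go(.534,.057,.12,-30)"
```

```text
t 9.5 p [ 0.4772 -0.0582  0.2697] yaw -30.67 q6 0.81 w 0.0598 tilt [ 0.044  0.005 -0.999] F [-0.9 -0.4  0.3]
shift cm now-axes [ -1.51 -12.4   15.26] twist z -0.67
shift cm after twist [ -0.84 -12.82  14.97]
level twist deg [-1.54 -2.01]
```

Emit:
carry_out(
  moves=[
    {"xyz": [0, 0, 0], "twist": [-1.5, -2, -0.7], "fingers": 6},
    {"xyz": [-0.4, -4.3, 3], "twist": [0, 0, 0], "fingers": 6},
    {"xyz": [-0.2, -4.3, 3], "twist": [0, 0, 0], "fingers": 6},
    {"xyz": [-0.2, -4.2, 3], "twist": [0, 0, 0], "fingers": 6},
    {"xyz": [0, 0, 3], "twist": [0, 0, 0], "fingers": 6},
    {"xyz": [0, 0, 0], "twist": [0, 0, 0], "fingers": 6},
  ],
)

```text
clock: 10.1
ee_pos: [0.5415, 0.0601, 0.1558]
tcp_rot: [[0.877, -0.481, 0.021], [-0.481, -0.877, 0.006], [0.015, -0.015, -1.0]]
wrist_force: [-0.7, -0.7, -0.7]
gripper_width: 0.0603
```

```bash
python3 -c "
from h import *
go(.534,.057,.004,-30)"
```

```text
t 10.1 p [0.5415 0.0601 0.1558] yaw -28.76 q6 0.66 w 0.0603 tilt [ 0.021  0.006 -1.   ] F [-0.7 -0.7 -0.7]
shift cm now-axes [-0.74  0.87 15.16] twist z 1.24
shift cm after twist [-0.5   0.65 15.18]
level twist deg [-0.89 -0.87]
```

Emit:
carry_out(
  moves=[
    {"xyz": [-0.5, 0.65, 3], "twist": [-0.9, -0.9, 1.2], "fingers": 6.4},
    {"xyz": [0, 0, 3], "twist": [0, 0, 0], "fingers": 6.4},
    {"xyz": [0, 0, 3], "twist": [0, 0, 0], "fingers": 6.4},
    {"xyz": [0, 0, 0], "twist": [0, 0, 0], "fingers": 6.4},
  ],
)

```text
clock: 10.5
ee_pos: [0.5417, 0.0587, 0.0703]
tcp_rot: [[0.871, -0.491, 0.014], [-0.491, -0.871, 0.004], [0.01, -0.01, -1.0]]
wrist_force: [-0.4, -0.4, -0.8]
gripper_width: 0.0641
```

```bash
python3 -c "
from h import *
go(.534,.057,.004,-30)"
```

```text
t 10.5 p [0.5417 0.0587 0.0703] yaw -29.39 q6 0.65 w 0.0641 tilt [ 0.014  0.004 -1.   ] F [-0.4 -0.4 -0.8]
shift cm now-axes [-0.65  0.59  6.62] twist z 0.61
shift cm after twist [-0.58  0.53  6.63]
level twist deg [-0.6 -0.6]
```

Emit:
carry_out(
  moves=[
    {"xyz": [-0.6, 0.55, 0], "twist": [-0.6, -0.6, 0.6], "fingers": 6.4},
    {"xyz": [0, 0, 2], "twist": [0, 0, 0], "fingers": 6.4},
    {"xyz": [0, 0, 0], "twist": [0, 0, 0], "fingers": 6.4},
  ],
)

```text
clock: 10.8
ee_pos: [0.5378, 0.0574, 0.0569]
tcp_rot: [[0.867, -0.498, 0.01], [-0.498, -0.867, 0.003], [0.007, -0.007, -1.0]]
wrist_force: [-1.1, -0.3, -0.4]
gripper_width: 0.0638
```

```bash
python3 -c "
from h import *
go(.534,.057,.004,-30)"
```

```text
t 10.8 p [0.5378 0.0574 0.0569] yaw -29.88 q6 0.64 w 0.0638 tilt [ 0.01   0.003 -1.   ] F [-1.1 -0.3 -0.4]
shift cm now-axes [-0.34  0.26  5.29] twist z 0.12
shift cm after twist [-0.31  0.23  5.29]
level twist deg [-0.42 -0.41]
```

Emit:
carry_out(
  force=40,
  moves=[
    {"xyz": [-0.45, 0.35, 1.5], "twist": [-0.5, -0.5, 0.1], "fingers": 6.4},
    {"xyz": [-0.1, 0.1, 2], "twist": [0, 0, 0], "fingers": 6.4},
    {"xyz": [0, 0, 2], "twist": [0, 0, 0], "fingers": 6.4},
    {"xyz": [0, 0, 0], "twist": [0, 0, 0], "fingers": 6.4},
  ],
)

```text
clock: 11.2
ee_pos: [0.5348, 0.0577, 0.0073]
tcp_rot: [[0.867, -0.498, 0.009], [-0.498, -0.867, 0.004], [0.006, -0.008, -1.0]]
wrist_force: [-0.9, -0.4, 0.3]
gripper_width: 0.0638
```

```bash
python3 -c "
from h import *
go(.534,.057,.004,-30)"
```

```text
t 11.2 p [0.5348 0.0577 0.0073] yaw -29.9 q6 0.64 w 0.0638 tilt [ 0.009  0.004 -1.   ] F [-0.9 -0.4  0.3]
shift cm now-axes [-0.04  0.1   0.33] twist z 0.1
shift cm after twist [-0.04  0.1   0.33]
level twist deg [-0.46 -0.35]
```

Emit:
carry_out(
  force=40,
  moves=[
    {"xyz": [0, 0.1, 0.2], "twist": [-0.4, -0.3, 0], "fingers": 6.4},
    {"xyz": [0, 0, 0], "twist": [0, 0, 0], "fingers": 3.5},
    {"xyz": [0, 0, 0], "twist": [0, 0, 0], "fingers": 3.5},
    {"xyz": [0, 0, 0], "twist": [0, 0, 0], "fingers": 3.5},
    {"xyz": [0, 0, 0], "twist": [0, 0, 0], "fingers": 3.5},
    {"xyz": [0, 0, 0], "twist": [0, 0, 0], "fingers": 3.5},
    {"xyz": [0, 0, -3], "twist": [0, 0, 0], "fingers": 3.5},
    {"xyz": [0, 0, -4], "twist": [0, 0, 0], "fingers": 3.5},
    {"xyz": [0, 0, -4], "twist": [0, 0, 0], "fingers": 3.5},
    {"xyz": [0, 0, -2], "twist": [0, 0, 0], "fingers": 3.5},
  ],
)

```text
clock: 12.2
ee_pos: [0.5328, 0.0561, 0.1396]
tcp_rot: [[0.867, -0.499, -0.004], [-0.499, -0.867, -0.002], [-0.003, 0.004, -1.0]]
wrist_force: [0.7, 0.6, -0.9]
gripper_width: 0.043
```

```bash
python3 -c "
from h import *
go(.66,-.016,.12,-107.5)"
```

```text
t 12.2 p [0.5328 0.0561 0.1396] yaw -29.91 q6 0.64 w 0.043 tilt [-0.004 -0.002 -1.   ] F [ 0.7  0.6 -0.9]
shift cm now-axes [14.63 -0.1   1.92] twist z 77.59
shift cm after twist [  3.05 -14.3    1.96]
level twist deg [0.22 0.17]
```

Emit:
carry_out(
  moves=[
    {"xyz": [4.8, 0, 0], "twist": [0, 0, 0], "fingers": 3.5},
    {"xyz": [4.8, 0, 0], "twist": [0, 0, 0], "fingers": 3.5},
    {"xyz": [4.6, 0, 0], "twist": [0, 0, 0], "fingers": 3.5},
    {"xyz": [0, 0, 0], "twist": [0, 0, 8.5], "fingers": 3.5},
    {"xyz": [0, 0, 0], "twist": [0, 0, 8.5], "fingers": 3.5},
    {"xyz": [0, 0, 0], "twist": [0, 0, 8.5], "fingers": 3.5},
    {"xyz": [0, 0, 0], "twist": [0, 0, 8.5], "fingers": 3.5},
    {"xyz": [0, 0, 0], "twist": [0, 0, 8.5], "fingers": 3.5},
    {"xyz": [0, 0, 0], "twist": [0, 0, 8.5], "fingers": 3.5},
    {"xyz": [0, 0, 0], "twist": [0, 0, 8.5], "fingers": 3.5},
    {"xyz": [0, 0, 0], "twist": [0, 0, 8.5], "fingers": 3.5},
    {"xyz": [0, 0, 0], "twist": [0, 0, 8.5], "fingers": 3.5},
  ],
)

```text
clock: 13.4
ee_pos: [0.6587, -0.0176, 0.1395]
tcp_rot: [[-0.293, -0.956, -0.005], [-0.956, 0.293, 0.001], [0.0, 0.005, -1.0]]
wrist_force: [0.2, -0.7, -1.1]
gripper_width: 0.0435
```

```bash
python3 -c "
from h import *
go(.66,-.016,.10,-107.5)"
```

```text
t 13.4 p [ 0.6587 -0.0176  0.1395] yaw -107.07 q6 -0.51 w 0.0435 tilt [-0.005  0.001 -1.   ] F [ 0.2 -0.7 -1.1]
shift cm now-axes [-0.2  -0.1   3.95] twist z 0.43
shift cm after twist [-0.2  -0.08  3.95]
level twist deg [ 0.31 -0.02]
```

Emit:
carry_out(
  moves=[
    {"xyz": [-0.3, -0.1, 2], "twist": [0.3, 0, 0.5], "fingers": 3.5},
    {"xyz": [0, 0, 2], "twist": [0, 0, 0], "fingers": 3.5},
    {"xyz": [0, 0, 1.5], "twist": [0, 0, 0], "fingers": 3.5},
    {"xyz": [0, 0, 0], "twist": [0, 0, 0], "fingers": 3.5},
  ],
)

```text
clock: 13.8
ee_pos: [0.6595, -0.015, 0.0823]
tcp_rot: [[-0.306, -0.952, -0.001], [-0.952, 0.306, 0.0], [0.0, 0.001, -1.0]]
wrist_force: [-0.5, -0.6, -1.5]
gripper_width: 0.0427
```

```bash
python3 -c "
from h import *
go(.66,-.016,.041,-107.5)
c=cam('side'); save('side1.png',c['pixels'][200:330,200:360],5)"
```

```text
t 13.8 p [ 0.6595 -0.015   0.0823] yaw -107.8 q6 -0.53 w 0.0427 tilt [-0.001  0.    -1.   ] F [-0.5 -0.6 -1.5]
shift cm now-axes [ 0.08 -0.08  4.13] twist z -0.3
shift cm after twist [ 0.08 -0.07  4.13]
level twist deg [ 0.08 -0.01]
```

View pics/side1.png

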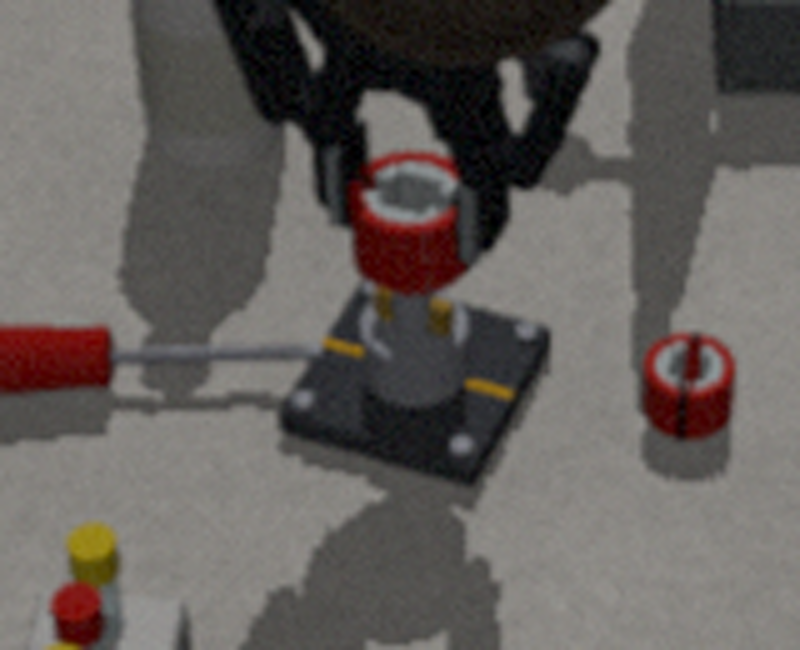

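The crop shows the red pulley held level above the shaft, with its line running between the fingers along the yellow index lines. I'll lower it.

Emit:
carry_out(
  moves=[
    {"xyz": [0.1, -0.1, 0.6], "twist": [0, 0, 0], "fingers": 3.5},
    {"xyz": [0, 0, 0.8], "twist": [0, 0, 0], "fingers": 3.5},
    {"xyz": [0, 0, 0.6], "twist": [0, 0, 0], "fingers": 3.5},
    {"xyz": [0, 0, 0.6], "twist": [0, 0, 0], "fingers": 3.5},
  ],
)

```text
clock: 14.25
ee_pos: [0.6632, -0.0167, 0.0597]
tcp_rot: [[-0.305, -0.952, 0.007], [-0.952, 0.305, -0.0], [-0.002, -0.006, -1.0]]
wrist_force: [-0.6, -0.2, 0.3]
gripper_width: 0.0428
```

```bash
python3 -c "
from h import *
go(.66,-.016,.041,-107.5)"
```

```text
t 14.2 p [ 0.6632 -0.0167  0.0597] yaw -107.74 q6 -0.53 w 0.0428 tilt [ 0.007 -0.    -1.   ] F [-0.6 -0.2  0.3]
shift cm now-axes [0.03 0.34 1.87] twist z -0.24
shift cm after twist [0.03 0.33 1.87]
level twist deg [-0.37  0.12]
```

Emit:
carry_out(
  moves=[
    {"xyz": [0, 0.3, 0.4], "twist": [-0.4, 0.1, 0], "fingers": 3.5},
    {"xyz": [0, 0, 0.5], "twist": [0, 0, 0], "fingers": 3.5},
    {"xyz": [0, 0, 0.5], "twist": [0, 0, 0], "fingers": 3.5},
  ],
)

```text
clock: 14.55
ee_pos: [0.6601, -0.0158, 0.0445]
tcp_rot: [[-0.305, -0.952, -0.001], [-0.952, 0.305, 0.001], [-0.0, 0.001, -1.0]]
wrist_force: [-0.8, -1.3, -0.0]
gripper_width: 0.0431
```

```bash
python3 -c "
from h import *
go(.66,-.016,.041,-107.5)"
```

```text
t 14.6 p [ 0.6601 -0.0158  0.0445] yaw -107.75 q6 -0.53 w 0.0431 tilt [-0.001  0.001 -1.   ] F [-0.8 -1.3 -0. ]
shift cm now-axes [0.03 0.01 0.35] twist z -0.25
shift cm after twist [0.03 0.01 0.35]
level twist deg [0.06 0.02]
```

Past the key level (0.055) without force, so it is going home. I'll seat it, release and check.

Emit:
carry_out(
  moves=[
    {"xyz": [0, 0, 0.3], "twist": [0, 0, 0], "fingers": 3.5},
    {"xyz": [0, 0, 0.2], "twist": [0, 0, 0], "fingers": 3.5},
    {"xyz": [0, 0, 0], "twist": [0, 0, 0], "fingers": 6},
    {"xyz": [0, 0, 0], "twist": [0, 0, 0], "fingers": 6},
    {"xyz": [0, 0, 0], "twist": [0, 0, 0], "fingers": 6},
    {"xyz": [0, 0, 0], "twist": [0, 0, 0], "fingers": 6},
  ],
)

```text
clock: 15.15
ee_pos: [0.6613, -0.0151, 0.0446]
tcp_rot: [[-0.302, -0.953, 0.002], [-0.953, 0.302, -0.0], [-0.0, -0.002, -1.0]]
wrist_force: [-0.3, -0.4, -0.1]
gripper_width: 0.0596
```

```bash
cat >> h.py <<'E'
def gz(name):
    s=cam("side"); h=cv2.cvtColor(s["pixels"],cv2.COLOR_RGB2HSV); P=cloud(s)
    m=sum(cv2.inRange(h,(a,110,40),(b,255,255)) for a,b in HS[name])>0
    m&=(np.hypot(P[...,0]-.66,P[...,1]+.016)<.035)&(P[...,2]>.025)&(P[...,2]<.11)
    q=P[m]; print("on gauge",name,m.sum(),"z range",np.percentile(q[:,2],[1,99]).round(4),"x mid",((q[:,0].min()+q[:,0].max())/2).round(4)); return s
E
python3 -c "
from h import *
go(.66,-.016,.041,-107.5)
gz('red')"
```

```text
t 15.2 p [ 0.6613 -0.0151  0.0446] yaw -107.6 q6 -0.53 w 0.0596 tilt [ 0.002 -0.    -1.   ] F [-0.3 -0.4 -0.1]
shift cm now-axes [0.12 0.09 0.36] twist z -0.1
shift cm after twist [0.12 0.09 0.36]
level twist deg [-0.12  0.01]
on gauge red 378 z range [0.0325 0.0674] x mid 0.6583
```

Red is home: its top is at 67 mm and its underside near 36 mm, so it belongs in the case. I'll regrip and carry it there.

Emit:
carry_out(
  moves=[
    {"xyz": [0.1, 0.1, 0.4], "twist": [0, 0, 0], "fingers": 6},
    {"xyz": [0, 0, 0], "twist": [0, 0, 0], "fingers": 3.5},
    {"xyz": [0, 0, 0], "twist": [0, 0, 0], "fingers": 3.5},
    {"xyz": [0, 0, 0], "twist": [0, 0, 0], "fingers": 3.5},
    {"xyz": [0, 0, 0], "twist": [0, 0, 0], "fingers": 3.5},
    {"xyz": [0, 0, 0], "twist": [0, 0, 0], "fingers": 3.5},
    {"xyz": [0, 0, -1.5], "twist": [0, 0, 0], "fingers": 3.5},
    {"xyz": [0, 0, -2], "twist": [0, 0, 0], "fingers": 3.5},
    {"xyz": [0, 0, -2], "twist": [0, 0, 0], "fingers": 3.5},
    {"xyz": [0, 0, -4], "twist": [0, 0, 0], "fingers": 3.5},
    {"xyz": [0, 0, -4], "twist": [0, 0, 0], "fingers": 3.5},
    {"xyz": [0, 0, 0], "twist": [0, 0, 0], "fingers": 3.5},
  ],
)

```text
clock: 16.4
ee_pos: [0.6583, -0.0163, 0.1815]
tcp_rot: [[-0.303, -0.953, -0.003], [-0.953, 0.303, -0.002], [0.003, 0.003, -1.0]]
wrist_force: [1.5, -0.3, -1.1]
gripper_width: 0.0433
```

```bash
python3 -c "
from h import *
go(.46,-.1,.17,-176)"
```

```text
t 16.4 p [ 0.6583 -0.0163  0.1815] yaw -107.63 q6 -0.53 w 0.0433 tilt [-0.003 -0.002 -1.   ] F [ 1.5 -0.3 -1.1]
shift cm now-axes [13.98 16.37  1.23] twist z 68.37
shift cm after twist [20.37 -6.96  1.15]
level twist deg [ 0.15 -0.16]
```

Emit:
carry_out(
  moves=[
    {"xyz": [3, 3.6, 0], "twist": [0, 0, 0], "fingers": 3.5},
    {"xyz": [3, 3.6, 0], "twist": [0, 0, 0], "fingers": 3.5},
    {"xyz": [3, 3.6, 0], "twist": [0, 0, 0], "fingers": 3.5},
    {"xyz": [3, 3.6, 0], "twist": [0, 0, 0], "fingers": 3.5},
    {"xyz": [0, 0, 0], "twist": [0, 0, 8.5], "fingers": 3.5},
    {"xyz": [0, 0, 0], "twist": [0, 0, 8.5], "fingers": 3.5},
    {"xyz": [0, 0, 0], "twist": [0, 0, 8.5], "fingers": 3.5},
    {"xyz": [0, 0, 0], "twist": [0, 0, 8.5], "fingers": 3.5},
    {"xyz": [0, 0, 0], "twist": [0, 0, 8.5], "fingers": 3.5},
    {"xyz": [0, 0, 0], "twist": [0, 0, 8.5], "fingers": 3.5},
    {"xyz": [0, 0, 0], "twist": [0, 0, 8.5], "fingers": 3.5},
    {"xyz": [0, 0, 0], "twist": [0, 0, 8.5], "fingers": 3.5},
  ],
)

```text
clock: 17.6
ee_pos: [0.4674, -0.0894, 0.1835]
tcp_rot: [[-0.998, -0.061, -0.014], [-0.061, 0.998, 0.002], [0.014, 0.003, -1.0]]
wrist_force: [0.0, -0.1, -1.3]
gripper_width: 0.0435
```

```bash
python3 -c "
from h import *
go(.465,-.265,.17,-176)"
```

```text
t 17.6 p [ 0.4674 -0.0894  0.1835] yaw -176.5 q6 -1.66 w 0.0435 tilt [-0.014  0.002 -1.   ] F [ 0.  -0.1 -1.3]
shift cm now-axes [  1.3  -17.52   1.32] twist z -0.5
shift cm after twist [  1.47 -17.5    1.35]
level twist deg [ 0.17 -0.78]
```

Emit:
carry_out(
  moves=[
    {"xyz": [0.4, -4.5, 0], "twist": [0.2, -0.8, 0], "fingers": 3.5},
    {"xyz": [0.3, -4.5, 0], "twist": [0, 0, 0], "fingers": 3.5},
    {"xyz": [0.3, -4.5, 0], "twist": [0, 0, 0], "fingers": 3.5},
    {"xyz": [0.3, -4, 0], "twist": [0, 0, 0], "fingers": 3.5},
    {"xyz": [0, 0, 0], "twist": [0, 0, 0], "fingers": 3.5},
    {"xyz": [0, 0, 4], "twist": [0, 0, 0], "fingers": 3.5},
    {"xyz": [0, 0, 3], "twist": [0, 0, 0], "fingers": 3.5},
    {"xyz": [0, 0, 0], "twist": [0, 0, 0], "fingers": 3.5},
  ],
)

```text
clock: 18.4
ee_pos: [0.4625, -0.2695, 0.1151]
tcp_rot: [[-0.998, -0.059, 0.002], [-0.059, 0.998, 0.001], [-0.002, 0.001, -1.0]]
wrist_force: [-0.5, -1.0, -0.6]
gripper_width: 0.043
```

```bash
python3 -c "
from h import *
go(.465,-.265,.012,-176)"
```

```text
t 18.4 p [ 0.4625 -0.2695  0.1151] yaw -176.61 q6 -1.28 w 0.043 tilt [ 0.002  0.001 -1.   ] F [-0.5 -1.  -0.6]
shift cm now-axes [-0.26  0.42 10.31] twist z -0.61
shift cm after twist [-0.29  0.43 10.31]
level twist deg [0.07 0.11]
```

Emit:
carry_out(
  moves=[
    {"xyz": [-0.2, 0.3, 3], "twist": [0, 0, 0], "fingers": 3.5},
    {"xyz": [0, 0, 3], "twist": [0, 0, 0], "fingers": 3.5},
    {"xyz": [0, 0, 2.5], "twist": [0, 0, 0], "fingers": 3.5},
    {"xyz": [0, 0, 0.7], "twist": [0, 0, 0], "fingers": 3.5},
    {"xyz": [0, 0, 0.4], "twist": [0, 0, 0], "fingers": 3.5},
  ],
)

```text
clock: 18.9
ee_pos: [0.4696, -0.2658, 0.0245]
tcp_rot: [[-0.998, -0.064, 0.011], [-0.064, 0.998, -0.002], [-0.011, -0.003, -1.0]]
wrist_force: [0.4, 0.9, -0.7]
gripper_width: 0.0429
```

```bash
python3 -c "
from h import *
go(.465,-.265,.011,-176)"
```

```text
t 18.9 p [ 0.4696 -0.2658  0.0245] yaw -176.33 q6 -1.29 w 0.0429 tilt [ 0.011 -0.002 -1.   ] F [ 0.4  0.9 -0.7]
shift cm now-axes [0.47 0.12 1.34] twist z -0.33
shift cm after twist [0.45 0.12 1.35]
level twist deg [-0.18  0.63]
```

Emit:
carry_out(
  moves=[
    {"xyz": [0.3, 0, 0.5], "twist": [-0.2, 0.6, 0], "fingers": 3.5},
    {"xyz": [0, 0, 0.5], "twist": [0, 0, 0], "fingers": 3.5},
    {"xyz": [0, 0, 0.4], "twist": [0, 0, 0], "fingers": 3.5},
    {"xyz": [0, 0, 0.1], "twist": [0, 0, 0], "fingers": 3.5},
  ],
)

```text
clock: 19.3
ee_pos: [0.4694, -0.2665, 0.0127]
tcp_rot: [[-0.998, -0.065, 0.007], [-0.065, 0.998, -0.002], [-0.007, -0.002, -1.0]]
wrist_force: [-0.2, -1.0, -1.0]
gripper_width: 0.0431
```

```bash
python3 -c "
from h import *
go(.465,-.265,.011,-176)"
```

```text
t 19.3 p [ 0.4694 -0.2665  0.0127] yaw -176.25 q6 -1.29 w 0.0431 tilt [ 0.007 -0.002 -1.   ] F [-0.2 -1.  -1. ]
shift cm now-axes [0.43 0.18 0.16] twist z -0.25
shift cm after twist [0.43 0.18 0.17]
level twist deg [-0.11  0.37]
```

Emit:
carry_out(
  moves=[
    {"xyz": [0, 0, 0.2], "twist": [0, 0.3, 0], "fingers": 3.5},
    {"xyz": [0, 0, 0.1], "twist": [0, 0, 0], "fingers": 3.5},
    {"xyz": [0, 0, 0], "twist": [0, 0, 0], "fingers": 6},
    {"xyz": [0, 0, 0], "twist": [0, 0, 0], "fingers": 6},
    {"xyz": [0, 0, 0], "twist": [0, 0, 0], "fingers": 6},
    {"xyz": [0, 0, 0], "twist": [0, 0, 0], "fingers": 6},
    {"xyz": [0, 0, -3], "twist": [0, 0, 0], "fingers": 6},
    {"xyz": [0, 0, -4], "twist": [0, 0, 0], "fingers": 6},
    {"xyz": [0, 0, -4], "twist": [0, 0, 0], "fingers": 6},
    {"xyz": [0, 0, -4], "twist": [0, 0, 0], "fingers": 6},
  ],
)

```text
clock: 20.3
ee_pos: [0.466, -0.2655, 0.1591]
tcp_rot: [[-0.998, -0.065, -0.012], [-0.065, 0.998, 0.002], [0.012, 0.002, -1.0]]
wrist_force: [0.7, -0.5, -0.4]
gripper_width: 0.06
```

```bash
python3 -c "
from h import *
c=cam('top')
for o in pulleys(c,box=(240,240,620,345)): 
    if o[1][2]>9: print(*o, dark(c,o[2]))
s=cam('side'); save('side2.png',s['pixels'][100:350,280:480],3)
go(.4275,-.095,.12,179.5)"
```

```text
yellow [356.5 324.   10.4] [ 0.4252 -0.0932  0.0316] [0.027 0.032] (np.float64(9.886480809130346), np.float64(0.998626835398198))
blue [311.  322.7  10.5] [0.4281 0.0019 0.0312] [0.028 0.031] (np.float64(-36.637850352511315), np.float64(0.9971679198188192))
blue [479.  243.5  55.1] [ 0.5838 -0.2991  0.198 ] [0.195 0.198] (np.float64(-87.3544878886288), np.float64(0.9522507350577384))
t 20.4 p [ 0.4702 -0.267   0.1642] yaw -176.22 q6 -1.29 w 0.06 tilt [ 0.001 -0.003 -1.   ] F [ 1.4 -0.3 -0.9]
shift cm now-axes [ 3.13 17.46  4.36] twist z -355.72
shift cm after twist [ 4.42 17.16  4.42]
level twist deg [-0.2   0.04]
```

View pics/side2.png

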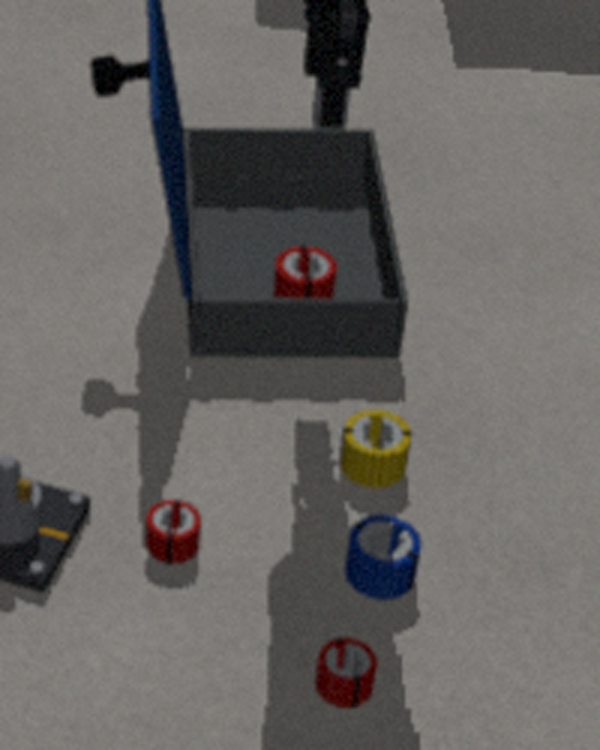

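The red pulley stands flat in the case at (305,272) in the crop, and the lid is up. The arm partly masks yellow in the top view, so I'll measure yellow from the side camera.

```bash
cat >> h.py <<'E'
def sidemeas(name,xr=(.35,.62)):
    s=cam("side"); h=cv2.cvtColor(s["pixels"],cv2.COLOR_RGB2HSV); P=cloud(s)
    m=sum(cv2.inRange(h,(a,110,40),(b,255,255)) for a,b in HS[name])>0
    m&=(P[...,0]>xr[0])&(P[...,0]<xr[1])&(np.abs(P[...,1])<.16)&(P[...,2]>-.01)&(P[...,2]<.045)
    m=m.astype(np.uint8)*255; q=max(cv2.findContours(cv2.morphologyEx(m,cv2.MORPH_CLOSE,np.ones((3,3))),cv2.RETR_EXTERNAL,cv2.CHAIN_APPROX_NONE)[0],key=cv2.contourArea)
    mm=np.zeros_like(m); cv2.drawContours(mm,[q],-1,255,-1); X=P[(mm>0)&(P[...,2]>.026)&(P[...,2]<.036)]
    (x,y),r=cv2.minEnclosingCircle(X[:,:2].astype(np.float32)); print("side",name,x,y,r,len(X),dark(s,(x,y)))
E
python3 -c "
from h import *
sidemeas('yellow');sidemeas('blue')
c=cam('top'); save('top2.png',c['pixels'][280:360,280:400],5)"
```

```text
side yellow 0.4283156394958496 -0.09300467371940613 0.02367667481303215 197 (np.float64(0.13128397041412718), np.float64(0.9934734860708714))
side blue 0.4287722408771515 0.004853090737015009 0.024072179570794106 164 (np.float64(-35.348458277243054), np.float64(0.9976378751979063))
```

View pics/top2.png

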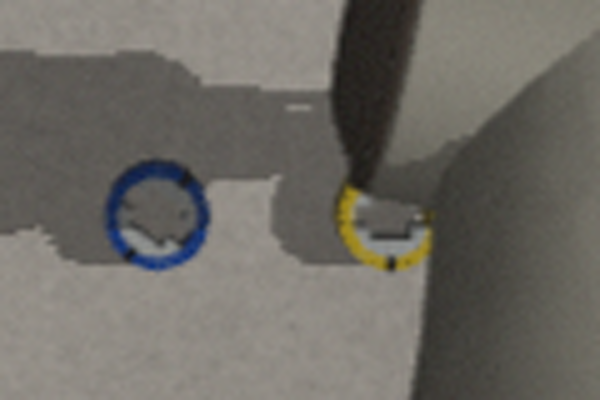

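The crop shows yellow half hidden by the arm, not moved, with its line along x. Blue is unchanged too. On to yellow at (0.4276, -0.0951), with tool yaw -180.

Emit:
carry_out(
  moves=[
    {"xyz": [0, 0, 0], "twist": [-0.2, 0, 3.8], "fingers": 6.4},
    {"xyz": [1.1, 4.5, 0], "twist": [0, 0, 0], "fingers": 6.4},
    {"xyz": [1.1, 4.5, 0], "twist": [0, 0, 0], "fingers": 6.4},
    {"xyz": [1.1, 4.5, 0], "twist": [0, 0, 0], "fingers": 6.4},
    {"xyz": [1.0, 3.5, 0], "twist": [0, 0, 0], "fingers": 6.4},
    {"xyz": [0, 0, 0], "twist": [0, 0, 0], "fingers": 6.4},
    {"xyz": [0, 0, 3], "twist": [0, 0, 0], "fingers": 6.4},
    {"xyz": [0, 0, 3], "twist": [0, 0, 0], "fingers": 6.4},
    {"xyz": [0, 0, 0], "twist": [0, 0, 0], "fingers": 6.4},
  ],
)

```text
clock: 21.45
ee_pos: [0.4138, -0.0901, 0.086]
tcp_rot: [[-0.999, 0.008, -0.035], [0.008, 1.0, 0.005], [0.035, 0.005, -0.999]]
wrist_force: [-0.2, -0.1, 0.2]
gripper_width: 0.0643
```

```bash
python3 -c "
from h import *
go(.4276,-.095,.004,-180)"
```

```text
t 21.4 p [ 0.4138 -0.0901  0.086 ] yaw 179.56 q6 -1.73 w 0.0643 tilt [-0.035  0.005 -0.999] F [-0.2 -0.1  0.2]
shift cm now-axes [-1.67 -0.52  8.14] twist z 359.56
shift cm after twist [-1.38 -0.49  8.2 ]
level twist deg [ 0.3  -2.03]
```

Emit:
carry_out(
  moves=[
    {"xyz": [-0.8, -0.5, 0], "twist": [0.3, -2.2, -0.4], "fingers": 6.4},
    {"xyz": [-0.6, 0, 1], "twist": [0, -0.5, 0], "fingers": 6.4},
    {"xyz": [-0.3, 0, 2], "twist": [0, 0, 0], "fingers": 6.4},
    {"xyz": [0, 0, 0], "twist": [0, 0, 0], "fingers": 6.4},
  ],
)

```text
clock: 21.85
ee_pos: [0.4319, -0.0974, 0.0553]
tcp_rot: [[-1.0, 0.001, 0.009], [0.001, 1.0, -0.002], [-0.009, -0.002, -1.0]]
wrist_force: [-1.3, 1.1, -1.3]
gripper_width: 0.0638
```

```bash
python3 -c "
from h import *
go(.4276,-.095,.004,-180)"
```

```text
t 21.9 p [ 0.4319 -0.0974  0.0553] yaw 179.93 q6 -1.73 w 0.0638 tilt [ 0.009 -0.002 -1.   ] F [-1.3  1.1 -1.3]
shift cm now-axes [0.48 0.25 5.12] twist z 359.93
shift cm after twist [0.43 0.24 5.13]
level twist deg [-0.13  0.53]
```

Emit:
carry_out(
  moves=[
    {"xyz": [0.5, 0.25, 0.5], "twist": [-0.1, 0.5, 0], "fingers": 6.4},
    {"xyz": [0, 0, 2], "twist": [0, 0, 0], "fingers": 6.4},
    {"xyz": [0, 0, 1.8], "twist": [0, 0, 0], "fingers": 6.4},
    {"xyz": [0, 0, 0], "twist": [0, 0, 0], "fingers": 6.4},
  ],
)

```text
clock: 22.25
ee_pos: [0.4286, -0.0954, 0.0141]
tcp_rot: [[-1.0, 0.002, 0.004], [0.002, 1.0, -0.0], [-0.004, -0.0, -1.0]]
wrist_force: [0.5, -0.8, 0.5]
gripper_width: 0.0639
```

```bash
python3 -c "
from h import *
go(.4276,-.095,.004,-180)"
```

```text
t 22.2 p [ 0.4286 -0.0954  0.0141] yaw 179.88 q6 -1.73 w 0.0639 tilt [ 0.004 -0.    -1.   ] F [ 0.5 -0.8  0.5]
shift cm now-axes [0.1  0.04 1.01] twist z 359.88
shift cm after twist [0.1  0.04 1.01]
level twist deg [-0.02  0.22]
```

Emit:
carry_out(
  moves=[
    {"xyz": [0.1, 0, 0.6], "twist": [0, 0.2, 0], "fingers": 6.4},
    {"xyz": [0, 0, 0.4], "twist": [0, 0, 0], "fingers": 6.4},
    {"xyz": [0, 0, 0], "twist": [0, 0, 0], "fingers": 3.5},
    {"xyz": [0, 0, 0], "twist": [0, 0, 0], "fingers": 3.5},
    {"xyz": [0, 0, 0], "twist": [0, 0, 0], "fingers": 3.5},
    {"xyz": [0, 0, 0], "twist": [0, 0, 0], "fingers": 3.5},
    {"xyz": [0, 0, 0], "twist": [0, 0, 0], "fingers": 3.5},
  ],
)

```text
clock: 22.95
ee_pos: [0.4294, -0.0951, 0.0069]
tcp_rot: [[-1.0, 0.002, 0.005], [0.002, 1.0, 0.0], [-0.005, 0.0, -1.0]]
wrist_force: [-0.0, -0.4, -1.4]
gripper_width: 0.0432
```

```bash
python3 -c "
from h import *
go(.4276,-.095,.004,-180)"
```

```text
t 22.9 p [ 0.4294 -0.0951  0.0069] yaw 179.91 q6 -1.73 w 0.0432 tilt [ 0.005  0.    -1.   ] F [-0.  -0.4 -1.4]
shift cm now-axes [0.18 0.01 0.29] twist z 359.91
shift cm after twist [0.18 0.01 0.29]
level twist deg [0.01 0.31]
```

Emit:
carry_out(
  moves=[
    {"xyz": [0, 0, -3], "twist": [0, 0.3, 0], "fingers": 3.5},
    {"xyz": [0, 0, -4], "twist": [0, 0, 0], "fingers": 3.5},
    {"xyz": [0, 0, -5], "twist": [0, 0, 0], "fingers": 3.5},
    {"xyz": [-4.6, 1.6, 0], "twist": [0, 0, 0], "fingers": 3.5},
    {"xyz": [-4.6, 1.6, 0], "twist": [0, 0, 0], "fingers": 3.5},
    {"xyz": [-4.6, 1.6, 0], "twist": [0, 0, 0], "fingers": 3.5},
    {"xyz": [-4.6, 1.6, 0], "twist": [0, 0, 0], "fingers": 3.5},
    {"xyz": [-4.6, 1.6, 0], "twist": [0, 0, 0], "fingers": 3.5},
    {"xyz": [0, 0, 0], "twist": [0, 0, 8.5], "fingers": 3.5},
    {"xyz": [0, 0, 0], "twist": [0, 0, 8.5], "fingers": 3.5},
    {"xyz": [0, 0, 0], "twist": [0, 0, 0], "fingers": 3.5},
  ],
)

```text
clock: 24.05
ee_pos: [0.664, -0.0129, 0.1342]
tcp_rot: [[-0.952, 0.306, 0.004], [0.306, 0.952, 0.003], [-0.003, 0.004, -1.0]]
wrist_force: [0.5, -0.2, -0.9]
gripper_width: 0.0434
```

```bash
python3 -c "
from h import *
go(.6615,-.0165,.085,162.5)"
```

```text
t 24.1 p [ 0.664  -0.0129  0.1342] yaw 162.2 q6 -2.1 w 0.0434 tilt [ 0.004  0.003 -1.   ] F [ 0.5 -0.2 -0.9]
shift cm now-axes [ 0.14 -0.44  4.91] twist z -0.3
shift cm after twist [ 0.13 -0.42  4.92]
level twist deg [0.25 0.14]
```

Emit:
carry_out(
  moves=[
    {"xyz": [0.2, -0.5, 1.5], "twist": [0.2, 0.1, -0.3], "fingers": 3.5},
    {"xyz": [0, 0, 2], "twist": [0, 0, 0], "fingers": 3.5},
    {"xyz": [0, 0, 1.5], "twist": [0, 0, 0], "fingers": 3.5},
    {"xyz": [0, 0, 0], "twist": [0, 0, 0], "fingers": 3.5},
  ],
)

```text
clock: 24.45
ee_pos: [0.6586, -0.0175, 0.0821]
tcp_rot: [[-0.958, 0.288, -0.001], [0.288, 0.958, 0.001], [0.002, 0.0, -1.0]]
wrist_force: [-0.2, -0.5, -1.1]
gripper_width: 0.043
```

```bash
python3 -c "
from h import *
go(.6615,-.0165,.058,162.5)"
```

```text
t 24.4 p [ 0.6586 -0.0175  0.0821] yaw 163.24 q6 -2.08 w 0.043 tilt [-0.001  0.001 -1.   ] F [-0.2 -0.5 -1.1]
shift cm now-axes [-0.26  0.18  2.41] twist z 0.74
shift cm after twist [-0.25  0.18  2.41]
level twist deg [ 0.02 -0.09]
```

Emit:
carry_out(
  moves=[
    {"xyz": [-0.35, 0.2, 0], "twist": [0, 0, 0.7], "fingers": 3.5},
    {"xyz": [0, 0, 0.5], "twist": [0, 0, 0], "fingers": 3.5},
    {"xyz": [0, 0, 0.4], "twist": [0, 0, 0], "fingers": 3.5},
  ],
)

```text
clock: 24.75
ee_pos: [0.6637, -0.0167, 0.0752]
tcp_rot: [[-0.955, 0.297, 0.002], [0.297, 0.955, 0.001], [-0.002, 0.002, -1.0]]
wrist_force: [0.1, -0.0, -1.1]
gripper_width: 0.0431
```

```bash
python3 -c "
from h import *
go(.6615,-.0165,.058,162.5)"
```

```text
t 24.8 p [ 0.6637 -0.0167  0.0752] yaw 162.7 q6 -2.09 w 0.0431 tilt [ 0.002  0.001 -1.   ] F [ 0.1 -0.  -1.1]
shift cm now-axes [ 0.22 -0.05  1.72] twist z 0.2
shift cm after twist [ 0.22 -0.05  1.72]
level twist deg [0.09 0.1 ]
```

Emit:
carry_out(
  moves=[
    {"xyz": [0.2, 0, 0.4], "twist": [0, 0.1, 0.2], "fingers": 3.5},
    {"xyz": [0, 0, 0.6], "twist": [0, 0, 0], "fingers": 3.5},
    {"xyz": [0, 0, 0.5], "twist": [0, 0, 0], "fingers": 3.5},
  ],
)

```text
clock: 25.05
ee_pos: [0.6624, -0.0158, 0.0605]
tcp_rot: [[-0.954, 0.3, 0.003], [0.3, 0.954, 0.002], [-0.002, 0.003, -1.0]]
wrist_force: [0.5, 0.2, -1.3]
gripper_width: 0.0431
```

```bash
python3 -c "
from h import *
go(.6615,-.0165,.055,162.5)"
```

```text
t 25.1 p [ 0.6624 -0.0158  0.0605] yaw 162.53 q6 -2.09 w 0.0431 tilt [ 0.003  0.002 -1.   ] F [ 0.5  0.2 -1.3]
shift cm now-axes [ 0.07 -0.09  0.55] twist z 0.03
shift cm after twist [ 0.06 -0.09  0.55]
level twist deg [0.16 0.13]
```

Emit:
carry_out(
  moves=[
    {"xyz": [0, -0.1, 0.3], "twist": [0.1, 0.1, 0], "fingers": 3.5},
    {"xyz": [0, 0, 0.3], "twist": [0, 0, 0], "fingers": 3.5},
    {"xyz": [0, 0, 0.3], "twist": [0, 0, 0], "fingers": 3.5},
  ],
)

```text
clock: 25.35
ee_pos: [0.6619, -0.0169, 0.0561]
tcp_rot: [[-0.955, 0.298, -0.0], [0.298, 0.955, -0.001], [-0.0, -0.001, -1.0]]
wrist_force: [-7.1, 1.9, 15.8]
gripper_width: 0.0434
```

```bash
python3 -c "
from h import *
go(.6615,-.0165,.055,162.5)"
```

```text
t 25.4 p [ 0.6619 -0.0169  0.0561] yaw 162.68 q6 -2.09 w 0.0434 tilt [-0.    -0.001 -1.   ] F [-7.1  1.9 15.8]
shift cm now-axes [0.05 0.03 0.11] twist z 0.18
shift cm after twist [0.05 0.03 0.11]
level twist deg [-0.09  0.01]
```

Stopped on the key with 16 N. I'll release it and check.

Emit:
carry_out(
  moves=[
    {"xyz": [0, 0, -0.1], "twist": [0, 0, 0], "fingers": 6},
    {"xyz": [0, 0, 0], "twist": [0, 0, 0], "fingers": 6},
    {"xyz": [0, 0, 0], "twist": [0, 0, 0], "fingers": 6},
    {"xyz": [0, 0, 0], "twist": [0, 0, 0], "fingers": 6},
    {"xyz": [0, 0, 0], "twist": [0, 0, 0], "fingers": 6},
  ],
)

```text
clock: 25.85
ee_pos: [0.663, -0.0169, 0.0582]
tcp_rot: [[-0.955, 0.297, 0.003], [0.297, 0.955, -0.001], [-0.003, -0.001, -1.0]]
wrist_force: [0.3, 0.1, 0.0]
gripper_width: 0.0602
```

```bash
python3 -c "
from h import *
go(.6615,-.0165,.055,162.5)
s=gz('yellow'); save('side3.png',s['pixels'][200:330,200:360],5)"
```

```text
t 25.9 p [ 0.663  -0.0169  0.0582] yaw 162.72 q6 -2.09 w 0.0602 tilt [ 0.003 -0.001 -1.   ] F [0.3 0.1 0. ]
shift cm now-axes [ 0.16 -0.    0.32] twist z 0.22
shift cm after twist [ 0.16 -0.01  0.32]
level twist deg [-0.04  0.17]
on gauge yellow 279 z range [0.0349 0.0815] x mid 0.6577
```

View pics/side3.png

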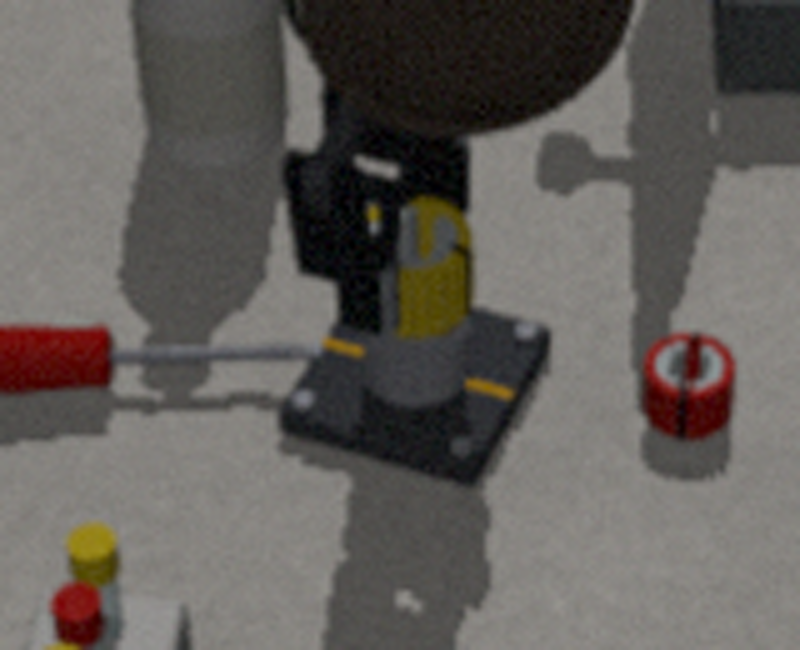

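In the crop the yellow pulley stands up on the key, level, with its top at about 81 mm. It belongs in the tray.

Emit:
carry_out(
  moves=[
    {"xyz": [0.1, 0, 0.2], "twist": [0, 0, 0], "fingers": 6},
    {"xyz": [0, 0, 0], "twist": [0, 0, 0], "fingers": 3.5},
    {"xyz": [0, 0, 0], "twist": [0, 0, 0], "fingers": 3.5},
    {"xyz": [0, 0, 0], "twist": [0, 0, 0], "fingers": 3.5},
    {"xyz": [0, 0, 0], "twist": [0, 0, 0], "fingers": 3.5},
    {"xyz": [0, 0, 0], "twist": [0, 0, 0], "fingers": 3.5},
    {"xyz": [0, 0, -1.5], "twist": [0, 0, 0], "fingers": 3.5},
    {"xyz": [0, 0, -2], "twist": [0, 0, 0], "fingers": 3.5},
    {"xyz": [0, 0, -4], "twist": [0, 0, 0], "fingers": 3.5},
    {"xyz": [0, 0, -4], "twist": [0, 0, 0], "fingers": 3.5},
    {"xyz": [0, 0, 0], "twist": [0, 0, -8.5], "fingers": 3.5},
    {"xyz": [0, 0, 0], "twist": [0, 0, -8.5], "fingers": 3.5},
  ],
)

```text
clock: 27.1
ee_pos: [0.6605, -0.0169, 0.1776]
tcp_rot: [[-1.0, -0.001, -0.001], [-0.001, 1.0, -0.002], [0.001, -0.002, -1.0]]
wrist_force: [-0.1, 0.7, -1.7]
gripper_width: 0.0434
```

```bash
python3 -c "
from h import *
go(.49,.25,.15,178)"
```

```text
t 27.1 p [ 0.6605 -0.0169  0.1776] yaw -179.97 q6 -1.79 w 0.0434 tilt [-0.001 -0.002 -1.   ] F [-0.1  0.7 -1.7]
shift cm now-axes [17.03 26.71  2.73] twist z -357.97
shift cm after twist [17.97 26.08  2.76]
level twist deg [-0.12 -0.08]
```

Emit:
carry_out(
  moves=[
    {"xyz": [4.5, 0, 0], "twist": [0, 0, 0], "fingers": 3.5},
    {"xyz": [4.3, 2, 0], "twist": [0, 0, 0], "fingers": 3.5},
    {"xyz": [4.3, 2.5, 0], "twist": [0, 0, 0], "fingers": 3.5},
    {"xyz": [2.5, 4, 0], "twist": [0, 0, 0], "fingers": 3.5},
    {"xyz": [1.2, 4.5, 0], "twist": [0, 0, 0], "fingers": 3.5},
    {"xyz": [0, 4.7, 0], "twist": [0, 0, 0], "fingers": 3.5},
    {"xyz": [0, 4.7, 0], "twist": [0, 0, 0], "fingers": 3.5},
    {"xyz": [0, 4.3, 0], "twist": [0, 0, 0], "fingers": 3.5},
    {"xyz": [0, 0, 0], "twist": [0, 0, 0], "fingers": 3.5},
  ],
)

```text
clock: 28.0
ee_pos: [0.485, 0.2561, 0.1853]
tcp_rot: [[-1.0, 0.001, 0.005], [0.001, 1.0, 0.002], [-0.005, 0.002, -1.0]]
wrist_force: [-0.2, 0.4, -0.9]
gripper_width: 0.0431
```

```bash
python3 -c "
from h import *
go(.49,.25,.1,178)"
```

```text
t 28.0 p [0.485  0.2561 0.1853] yaw 179.92 q6 -2.36 w 0.0431 tilt [ 0.005  0.002 -1.   ] F [-0.2  0.4 -0.9]
shift cm now-axes [-0.46 -0.63  8.53] twist z 1.92
shift cm after twist [-0.52 -0.59  8.53]
level twist deg [0.14 0.31]
```

Emit:
carry_out(
  moves=[
    {"xyz": [-0.3, 1.7, 1], "twist": [0.1, 0.3, 1.9], "fingers": 3.5},
    {"xyz": [0, 0, 4], "twist": [0, 0, 0], "fingers": 3.5},
    {"xyz": [0, 0, 4], "twist": [0, 0, 0], "fingers": 3.5},
    {"xyz": [0, 0, 4], "twist": [0, 0, 0], "fingers": 3.5},
    {"xyz": [0, 0, 2], "twist": [0, 0, 0], "fingers": 3.5},
    {"xyz": [0, 0, 0], "twist": [0, 0, 0], "fingers": 3.5},
  ],
)

```text
clock: 28.6
ee_pos: [0.4895, 0.2756, 0.0376]
tcp_rot: [[-0.999, 0.033, 0.006], [0.033, 0.999, 0.006], [-0.006, 0.006, -1.0]]
wrist_force: [0.1, -1.2, -1.6]
gripper_width: 0.0433
```

```bash
python3 -c "
from h import *
go(.49,.27,.012,178)"
```

```text
t 28.6 p [0.4895 0.2756 0.0376] yaw 178.09 q6 -2.41 w 0.0433 tilt [ 0.006  0.006 -1.   ] F [ 0.1 -1.2 -1.6]
shift cm now-axes [-0.06 -0.58  2.56] twist z 0.09
shift cm after twist [-0.07 -0.56  2.56]
level twist deg [0.35 0.33]
```

Emit:
carry_out(
  moves=[
    {"xyz": [0, 0, 1], "twist": [0.35, 0.3, 0], "fingers": 3.5},
    {"xyz": [0, 0, 0.8], "twist": [0, 0, 0], "fingers": 3.5},
    {"xyz": [0, 0, 0.4], "twist": [0, 0, 0], "fingers": 3.5},
    {"xyz": [0, 0, 0.3], "twist": [0, 0, 0], "fingers": 3.5},
  ],
)

```text
clock: 29.0
ee_pos: [0.4921, 0.2769, 0.0156]
tcp_rot: [[-0.999, 0.034, 0.006], [0.034, 0.999, 0.004], [-0.006, 0.004, -1.0]]
wrist_force: [-0.2, 1.6, -1.4]
gripper_width: 0.043
```

```bash
python3 -c "
from h import *
go(.49,.27,.012,178)"
```

```text
t 29.0 p [0.4921 0.2769 0.0156] yaw 178.08 q6 -2.41 w 0.043 tilt [ 0.006  0.004 -1.   ] F [-0.2  1.6 -1.4]
shift cm now-axes [ 0.18 -0.7   0.36] twist z 0.08
shift cm after twist [ 0.18 -0.7   0.36]
level twist deg [0.26 0.32]
```

Now set it down until contact, release and back up.

Emit:
carry_out(
  moves=[
    {"xyz": [0, 0, 0.3], "twist": [0.2, 0.3, 0], "fingers": 3.5},
    {"xyz": [0, 0, 0.2], "twist": [0, 0, 0], "fingers": 3.5},
    {"xyz": [0, 0, 0.1], "twist": [0, 0, 0], "fingers": 3.5},
    {"xyz": [0, 0, 0], "twist": [0, 0, 0], "fingers": 6},
    {"xyz": [0, 0, 0], "twist": [0, 0, 0], "fingers": 6},
    {"xyz": [0, 0, 0], "twist": [0, 0, 0], "fingers": 6},
    {"xyz": [0, 0, 0], "twist": [0, 0, 0], "fingers": 6},
    {"xyz": [0, 0, -3], "twist": [0, 0, 0], "fingers": 6},
    {"xyz": [0, 0, -4], "twist": [0, 0, 0], "fingers": 6},
    {"xyz": [0, 0, -4], "twist": [0, 0, 0], "fingers": 6},
    {"xyz": [0, 0, -4], "twist": [0, 0, 0], "fingers": 6},
  ],
)

```text
clock: 30.1
ee_pos: [0.4899, 0.2749, 0.1595]
tcp_rot: [[-0.999, 0.034, -0.009], [0.034, 0.999, -0.007], [0.009, -0.008, -1.0]]
wrist_force: [0.8, 0.9, -0.1]
gripper_width: 0.0599
```

```bash
python3 -c "
from h import *
c=cam('top'); save('top3.png',c['pixels'])
for o in pulleys(c,box=(90,240,400,345)): 
    if o[1][2]>9: print(*o, dark(c,o[2]))
sidemeas('blue')
go(.428,.002,.1,-37.2)"
```

```text
yellow [181.  291.   11.7] [0.4946 0.2725 0.0364] [0.025 0.036] (np.float64(-78.11002698915885), np.float64(0.9929848688706089))
blue [310.9 322.7  10.5] [0.4281 0.0021 0.0307] [0.001 0.031] (np.float64(-37.36598546927392), np.float64(0.9950387250104741))Traceback (most recent call last):
  File "<string>", line 6, in <module>
    sidemeas('blue')
    ~~~~~~~~^^^^^^^^
  File "h.py", line 75, in sidemeas
    m=m.astype(np.uint8)*255; q=max(cv2.findContours(cv2.morphologyEx(m,cv2.MORPH_CLOSE,np.ones((3,3))),cv2.RETR_EXTERNAL,cv2.CHAIN_APPROX_NONE)[0],key=cv2.contourArea)
                                ~~~^^^^^^^^^^^^^^^^^^^^^^^^^^^^^^^^^^^^^^^^^^^^^^^^^^^^^^^^^^^^^^^^^^^^^^^^^^^^^^^^^^^^^^^^^^^^^^^^^^^^^^^^^^^^^^^^^^^^^^^^^^^^^^^^^^^^^
ValueError: max() iterable argument is empty
```

View pics/top3.png

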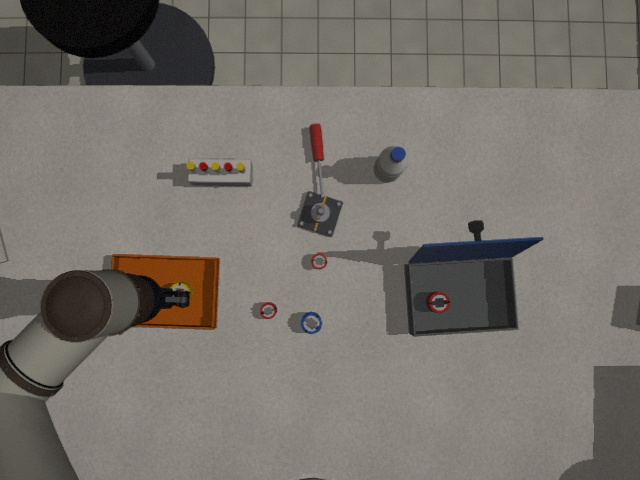

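Yellow stands in the tray at (181,291), top at 36 mm so flat. Red is in the case at (438,302), the lid is open and the gauge is empty. Blue is unmoved at (311,323), so it goes next.

Emit:
carry_out(
  moves=[
    {"xyz": [0, 0, 0], "twist": [-0.4, -0.5, -5], "fingers": 6.4},
    {"xyz": [0, 0, 0], "twist": [0, 0, -5], "fingers": 6.4},
    {"xyz": [1, -4.6, 0], "twist": [0, 0, 0], "fingers": 6.4},
    {"xyz": [0.5, -4.6, 0], "twist": [0, 0, 0], "fingers": 6.4},
    {"xyz": [0.4, -4.6, 0], "twist": [0, 0, 0], "fingers": 6.4},
    {"xyz": [0.4, -4.6, 0], "twist": [0, 0, 0], "fingers": 6.4},
    {"xyz": [0.4, -4.6, 0], "twist": [0, 0, 0], "fingers": 6.4},
    {"xyz": [0.4, -3.5, 0], "twist": [0, 0, 0], "fingers": 6.4},
    {"xyz": [0, 0, 3], "twist": [0, 0, 0], "fingers": 6.4},
    {"xyz": [0, 0, 3], "twist": [0, 0, 0], "fingers": 6.4},
    {"xyz": [0, 0, 0], "twist": [0, 0, 0], "fingers": 6.4},
  ],
)

```text
clock: 31.3
ee_pos: [0.5041, 0.003, 0.101]
tcp_rot: [[-0.988, -0.15, 0.02], [-0.15, 0.989, 0.015], [-0.022, 0.012, -1.0]]
wrist_force: [-1.2, 0.2, -0.1]
gripper_width: 0.0639
```

```bash
python3 -c "
from h import *
go(.428,.002,.004,-172.2)"
```

```text
t 31.3 p [0.5041 0.003  0.101 ] yaw -171.38 q6 -1.74 w 0.0639 tilt [ 0.02   0.015 -1.   ] F [-1.2  0.2 -0.1]
shift cm now-axes [7.74 0.93 9.54] twist z 0.82
shift cm after twist [7.55 0.94 9.7 ]
level twist deg [0.67 1.24]
```

Emit:
carry_out(
  moves=[
    {"xyz": [0, 0, 0], "twist": [0.7, 1.2, 0.8], "fingers": 6.4},
    {"xyz": [4, 0.5, 0], "twist": [0, 0, 0], "fingers": 6.4},
    {"xyz": [3.5, 0.4, 0], "twist": [0, 0, 0], "fingers": 6.4},
    {"xyz": [0, 0, 2], "twist": [0, 0, 0], "fingers": 6.4},
    {"xyz": [0, 0, 1.5], "twist": [0, 0, 0], "fingers": 6.4},
    {"xyz": [0, 0, 0], "twist": [0, 0, 0], "fingers": 6.4},
  ],
)

```text
clock: 31.9
ee_pos: [0.4325, 0.005, 0.0718]
tcp_rot: [[-0.99, -0.139, 0.01], [-0.139, 0.99, -0.001], [-0.01, -0.003, -1.0]]
wrist_force: [-0.3, -1.1, -0.4]
gripper_width: 0.0642
```

```bash
python3 -c "
from h import *
go(.428,.002,.004,-172.2)"
```

```text
t 31.9 p [0.4325 0.005  0.0718] yaw -172.01 q6 -1.83 w 0.0642 tilt [ 0.01  -0.001 -1.   ] F [-0.3 -1.1 -0.4]
shift cm now-axes [ 0.55 -0.21  6.78] twist z 0.19
shift cm after twist [ 0.49 -0.23  6.78]
level twist deg [-0.16  0.56]
```

Emit:
carry_out(
  moves=[
    {"xyz": [0.5, -0.25, 0.5], "twist": [-0.2, 0.6, 0.2], "fingers": 6.4},
    {"xyz": [0.1, -0.1, 2], "twist": [0, 0, 0], "fingers": 6.4},
    {"xyz": [0, 0, 2], "twist": [0, 0, 0], "fingers": 6.4},
    {"xyz": [0, 0, 1], "twist": [0, 0, 0], "fingers": 6.4},
    {"xyz": [0, 0, 0], "twist": [0, 0, 0], "fingers": 6.4},
  ],
)

```text
clock: 32.4
ee_pos: [0.4332, 0.0032, 0.0203]
tcp_rot: [[-0.99, -0.138, 0.009], [-0.138, 0.99, 0.004], [-0.01, 0.003, -1.0]]
wrist_force: [-0.2, 0.7, -0.0]
gripper_width: 0.0641
```

```bash
python3 -c "
from h import *
go(.428,.002,.004,-172.2)"
```

```text
t 32.4 p [0.4332 0.0032 0.0203] yaw -172.09 q6 -1.82 w 0.0641 tilt [ 0.009  0.004 -1.   ] F [-0.2  0.7 -0. ]
shift cm now-axes [ 0.55 -0.06  1.62] twist z 0.11
shift cm after twist [ 0.53 -0.05  1.63]
level twist deg [0.15 0.56]
```

Emit:
carry_out(
  moves=[
    {"xyz": [0.6, -0.1, 0.2], "twist": [0.1, 0.8, 0.1], "fingers": 6.4},
    {"xyz": [0.2, 0, 0.6], "twist": [0, 0, 0], "fingers": 6.4},
    {"xyz": [0, 0, 0.6], "twist": [0, 0, 0], "fingers": 6.4},
    {"xyz": [0, 0, 0], "twist": [0, 0, 0], "fingers": 6.4},
  ],
)

```text
clock: 32.8
ee_pos: [0.4267, 0.0017, 0.0074]
tcp_rot: [[-0.991, -0.136, -0.001], [-0.136, 0.991, 0.001], [0.001, 0.002, -1.0]]
wrist_force: [-0.3, -0.6, 0.3]
gripper_width: 0.0639
```

```bash
python3 -c "
from h import *
go(.428,.002,.004,-172.2)"
```

```text
t 32.8 p [0.4267 0.0017 0.0074] yaw -172.18 q6 -1.82 w 0.0639 tilt [-0.001  0.001 -1.   ] F [-0.3 -0.6  0.3]
shift cm now-axes [-0.13  0.02  0.34] twist z 0.02
shift cm after twist [-0.13  0.02  0.34]
level twist deg [ 0.09 -0.06]
```

Emit:
carry_out(
  moves=[
    {"xyz": [-0.1, 0, 0.2], "twist": [0, 0, 0], "fingers": 6.4},
    {"xyz": [0, 0, 0], "twist": [0, 0, 0], "fingers": 3.5},
    {"xyz": [0, 0, 0], "twist": [0, 0, 0], "fingers": 3.5},
    {"xyz": [0, 0, 0], "twist": [0, 0, 0], "fingers": 3.5},
    {"xyz": [0, 0, 0], "twist": [0, 0, 0], "fingers": 3.5},
    {"xyz": [0, 0, 0], "twist": [0, 0, 0], "fingers": 3.5},
  ],
)

```text
clock: 33.4
ee_pos: [0.428, 0.0019, 0.0057]
tcp_rot: [[-0.991, -0.136, -0.001], [-0.136, 0.991, 0.002], [0.0, 0.002, -1.0]]
wrist_force: [-0.2, -1.0, -0.1]
gripper_width: 0.0431
```

```bash
python3 -c "
from h import *
go(.428,.002,.004,-172.2)"
```

```text
t 33.4 p [0.428  0.0019 0.0057] yaw -172.17 q6 -1.82 w 0.0431 tilt [-0.001  0.002 -1.   ] F [-0.2 -1.  -0.1]
shift cm now-axes [0.   0.01 0.17] twist z 0.03
shift cm after twist [0.   0.01 0.17]
level twist deg [ 0.1  -0.02]
```

Emit:
carry_out(
  moves=[
    {"xyz": [0, 0, -3], "twist": [0, 0, 0], "fingers": 3.5},
    {"xyz": [0, 0, -4], "twist": [0, 0, 0], "fingers": 3.5},
    {"xyz": [0, 0, -5], "twist": [0, 0, 0], "fingers": 3.5},
    {"xyz": [-4.6, -1, 0], "twist": [0, 0, 0], "fingers": 3.5},
    {"xyz": [-4.6, -1, 0], "twist": [0, 0, 0], "fingers": 3.5},
    {"xyz": [-4.6, -1, 0], "twist": [0, 0, 0], "fingers": 3.5},
    {"xyz": [-4.6, -1, 0], "twist": [0, 0, 0], "fingers": 3.5},
    {"xyz": [-4.4, -1, 0], "twist": [0, 0, 0], "fingers": 3.5},
    {"xyz": [0, 0, 0], "twist": [0, 0, -8.5], "fingers": 3.5},
    {"xyz": [0, 0, 0], "twist": [0, 0, -8.5], "fingers": 3.5},
    {"xyz": [0, 0, 0], "twist": [0, 0, -2.7], "fingers": 3.5},
    {"xyz": [0, 0, 0], "twist": [0, 0, 0], "fingers": 3.5},
  ],
)

```text
clock: 34.6
ee_pos: [0.6665, -0.0193, 0.1326]
tcp_rot: [[-0.882, -0.472, 0.004], [-0.472, 0.882, 0.005], [-0.006, 0.002, -1.0]]
wrist_force: [-1.1, 0.4, -0.5]
gripper_width: 0.0431
```

```bash
python3 -c "
from h import *
go(.66,-.016,.085,-152.5)"
```

```text
t 34.6 p [ 0.6665 -0.0193  0.1326] yaw -151.83 q6 -1.29 w 0.0431 tilt [ 0.004  0.005 -1.   ] F [-1.1  0.4 -0.5]
shift cm now-axes [0.45 0.58 4.76] twist z 0.67
shift cm after twist [0.43 0.59 4.76]
level twist deg [0.14 0.36]
```

Emit:
carry_out(
  moves=[
    {"xyz": [0.5, 0.7, 1.5], "twist": [0.1, 0.4, 0.7], "fingers": 3.5},
    {"xyz": [0, 0, 2], "twist": [0, 0, 0], "fingers": 3.5},
    {"xyz": [0, 0, 1], "twist": [0, 0, 0], "fingers": 3.5},
    {"xyz": [0, 0, 0], "twist": [0, 0, 0], "fingers": 3.5},
  ],
)

```text
clock: 35.0
ee_pos: [0.6578, -0.0153, 0.0856]
tcp_rot: [[-0.89, -0.457, -0.002], [-0.457, 0.89, 0.0], [0.002, 0.001, -1.0]]
wrist_force: [-0.3, 0.1, -0.7]
gripper_width: 0.0425
```

```bash
python3 -c "
from h import *
go(.66,-.016,.056,-152.5)"
```

```text
t 35.0 p [ 0.6578 -0.0153  0.0856] yaw -152.84 q6 -1.32 w 0.0425 tilt [-0.002  0.    -1.   ] F [-0.3  0.1 -0.7]
shift cm now-axes [-0.17 -0.16  2.96] twist z -0.34
shift cm after twist [-0.16 -0.16  2.96]
level twist deg [ 0.07 -0.1 ]
```

Emit:
carry_out(
  moves=[
    {"xyz": [-0.2, -0.2, 0.3], "twist": [0, -0.1, -0.3], "fingers": 3.5},
    {"xyz": [0, 0, 0.6], "twist": [0, 0, 0], "fingers": 3.5},
    {"xyz": [0, 0, 0.5], "twist": [0, 0, 0], "fingers": 3.5},
  ],
)

```text
clock: 35.3
ee_pos: [0.6623, -0.0162, 0.0731]
tcp_rot: [[-0.887, -0.461, 0.004], [-0.461, 0.887, 0.001], [-0.004, -0.0, -1.0]]
wrist_force: [0.2, -0.4, -0.4]
gripper_width: 0.0429
```

```bash
python3 -c "
from h import *
go(.66,-.016,.056,-152.5)"
```

```text
t 35.3 p [ 0.6623 -0.0162  0.0731] yaw -152.53 q6 -1.31 w 0.0429 tilt [ 0.004  0.001 -1.   ] F [ 0.2 -0.4 -0.4]
shift cm now-axes [0.2  0.12 1.71] twist z -0.03
shift cm after twist [0.2  0.12 1.71]
level twist deg [-0.03  0.22]
```

Emit:
carry_out(
  moves=[
    {"xyz": [0.2, 0.1, 0.3], "twist": [0, 0.2, 0], "fingers": 3.5},
    {"xyz": [0, 0, 0.5], "twist": [0, 0, 0], "fingers": 3.5},
    {"xyz": [0, 0, 0.4], "twist": [0, 0, 0], "fingers": 3.5},
    {"xyz": [0, 0, 0.3], "twist": [0, 0, 0], "fingers": 3.5},
  ],
)

```text
clock: 35.7
ee_pos: [0.6602, -0.0163, 0.0574]
tcp_rot: [[-0.887, -0.461, 0.001], [-0.461, 0.887, -0.0], [-0.001, -0.001, -1.0]]
wrist_force: [0.5, -0.2, -1.3]
gripper_width: 0.0431
```

```bash
python3 -c "
from h import *
go(.66,-.016,.056,-152.5)"
```

```text
t 35.7 p [ 0.6602 -0.0163  0.0574] yaw -152.55 q6 -1.31 w 0.0431 tilt [ 0.001 -0.    -1.   ] F [ 0.5 -0.2 -1.3]
shift cm now-axes [0.01 0.03 0.14] twist z -0.05
shift cm after twist [0.01 0.03 0.14]
level twist deg [-0.04  0.07]
```

Emit:
carry_out(
  moves=[
    {"xyz": [0, 0, 0.3], "twist": [0, 0, 0], "fingers": 3.5},
    {"xyz": [0, 0, 0.3], "twist": [0, 0, 0], "fingers": 3.5},
  ],
)

```text
clock: 35.9
ee_pos: [0.6605, -0.0163, 0.0555]
tcp_rot: [[-0.886, -0.463, 0.001], [-0.463, 0.886, -0.002], [-0.0, -0.002, -1.0]]
wrist_force: [-9.3, 3.0, 19.2]
gripper_width: 0.0433
```

```bash
python3 -c "
from h import *
go(.66,-.016,.056,-152.5)"
```

```text
t 35.9 p [ 0.6605 -0.0163  0.0555] yaw -152.43 q6 -1.31 w 0.0433 tilt [ 0.001 -0.002 -1.   ] F [-9.3  3.  19.2]
shift cm now-axes [ 0.03  0.05 -0.05] twist z 0.07
shift cm after twist [ 0.03  0.05 -0.05]
level twist deg [-0.13  0.02]
```

Blue stops on the key. I'll release it and check.

Emit:
carry_out(
  moves=[
    {"xyz": [0, 0, -0.1], "twist": [0, 0, 0], "fingers": 6},
    {"xyz": [0, 0, 0], "twist": [0, 0, 0], "fingers": 6},
    {"xyz": [0, 0, 0], "twist": [0, 0, 0], "fingers": 6},
    {"xyz": [0, 0, 0], "twist": [0, 0, 0], "fingers": 6},
    {"xyz": [0, 0, 0], "twist": [0, 0, 0], "fingers": 6},
  ],
)

```text
clock: 36.4
ee_pos: [0.6616, -0.0161, 0.0579]
tcp_rot: [[-0.886, -0.463, 0.005], [-0.463, 0.886, -0.002], [-0.003, -0.004, -1.0]]
wrist_force: [-0.8, 0.0, 0.7]
gripper_width: 0.0598
```

```bash
python3 -c "
from h import *
go(.66,-.016,.055,-152.5)
s=gz('blue'); save('side4.png',s['pixels'][200:330,200:360],5)"
```

```text
t 36.4 p [ 0.6616 -0.0161  0.0579] yaw -152.4 q6 -1.31 w 0.0598 tilt [ 0.005 -0.002 -1.   ] F [-0.8  0.   0.7]
shift cm now-axes [0.14 0.08 0.29] twist z 0.1
shift cm after twist [0.14 0.08 0.29]
level twist deg [-0.21  0.2 ]
on gauge blue 171 z range [0.0369 0.0809] x mid 0.6683
```

View pics/side4.png

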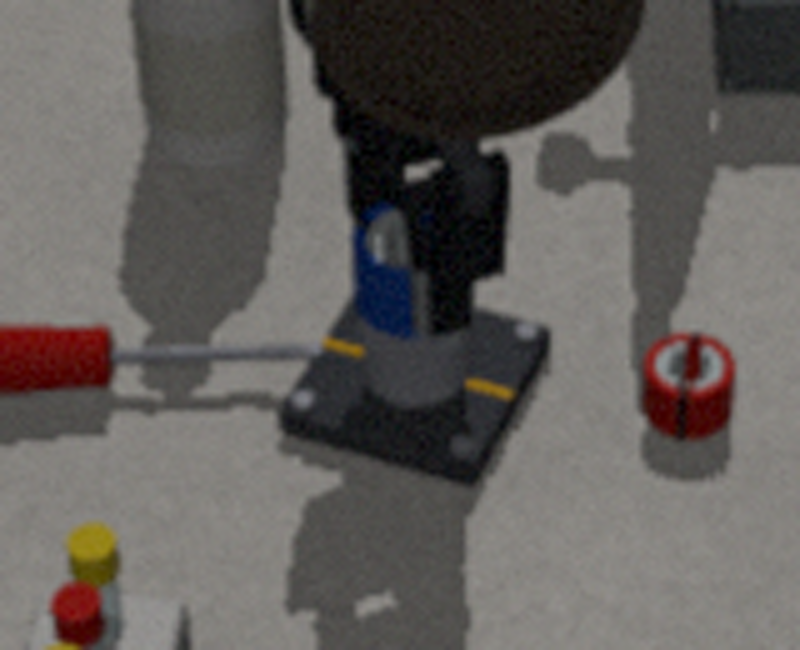

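Blue also stands up on the key, with its top at 81 mm, so it goes in the tray beside yellow.

Emit:
carry_out(
  moves=[
    {"xyz": [0.1, 0.1, 0.2], "twist": [0, 0, 0], "fingers": 6},
    {"xyz": [0, 0, 0], "twist": [0, 0, 0], "fingers": 3.5},
    {"xyz": [0, 0, 0], "twist": [0, 0, 0], "fingers": 3.5},
    {"xyz": [0, 0, 0], "twist": [0, 0, 0], "fingers": 3.5},
    {"xyz": [0, 0, 0], "twist": [0, 0, 0], "fingers": 3.5},
    {"xyz": [0, 0, 0], "twist": [0, 0, 0], "fingers": 3.5},
    {"xyz": [0, 0, -1.5], "twist": [0, 0, 0], "fingers": 3.5},
    {"xyz": [0, 0, -2], "twist": [0, 0, 0], "fingers": 3.5},
    {"xyz": [0, 0, -4], "twist": [0, 0, 0], "fingers": 3.5},
    {"xyz": [0, 0, -4], "twist": [0, 0, 0], "fingers": 3.5},
    {"xyz": [0, 0, 0], "twist": [0, 0, 8.5], "fingers": 3.5},
    {"xyz": [0, 0, 0], "twist": [0, 0, 8.5], "fingers": 3.5},
  ],
)

```text
clock: 37.65
ee_pos: [0.6583, -0.0158, 0.1774]
tcp_rot: [[-0.985, -0.175, 0.001], [-0.175, 0.985, -0.002], [-0.0, -0.002, -1.0]]
wrist_force: [-0.5, -0.2, -2.1]
gripper_width: 0.0427
```

Emit:
carry_out(
  moves=[
    {"xyz": [0, 0, 0], "twist": [0, 0, 8.5], "fingers": 3.5},
    {"xyz": [0, 0, 0], "twist": [0, 0, 4], "fingers": 3.5},
    {"xyz": [4.5, 0, 0], "twist": [0, 0, 0], "fingers": 3.5},
    {"xyz": [4.5, 0, 0], "twist": [0, 0, 0], "fingers": 3.5},
    {"xyz": [4.5, 2, 0], "twist": [0, 0, 0], "fingers": 3.5},
    {"xyz": [2, 4.2, 0], "twist": [0, 0, 0], "fingers": 3.5},
    {"xyz": [0, 4.7, 0], "twist": [0, 0, 0], "fingers": 3.5},
    {"xyz": [0, 4.7, 0], "twist": [0, 0, 0], "fingers": 3.5},
    {"xyz": [0, 4.7, 0], "twist": [0, 0, 0], "fingers": 3.5},
    {"xyz": [0, 4.7, 0], "twist": [0, 0, 0], "fingers": 3.5},
    {"xyz": [0, 4.7, 0], "twist": [0, 0, 0], "fingers": 3.5},
    {"xyz": [0, 0, 0], "twist": [0, 0, 0], "fingers": 3.5},
  ],
)

```text
clock: 38.85
ee_pos: [0.5099, 0.2962, 0.1872]
tcp_rot: [[-0.998, 0.055, 0.003], [0.055, 0.998, 0.002], [-0.003, 0.002, -1.0]]
wrist_force: [-0.2, -0.9, -1.6]
gripper_width: 0.0427
```

```bash
python3 -c "
from h import *
go(.49,.358,.1,178)"
```

```text
t 38.9 p [0.5099 0.2962 0.1872] yaw 176.85 q6 -2.43 w 0.0427 tilt [ 0.003  0.002 -1.   ] F [-0.2 -0.9 -1.6]
shift cm now-axes [2.35 6.04 8.72] twist z -1.15
shift cm after twist [2.2  6.1  8.72]
level twist deg [0.11 0.17]
```

Emit:
carry_out(
  moves=[
    {"xyz": [1.2, 3.2, 0], "twist": [0.1, 0.2, -1.1], "fingers": 3.5},
    {"xyz": [1.1, 3.2, 0], "twist": [0, 0, 0], "fingers": 3.5},
    {"xyz": [0, 0, 0], "twist": [0, 0, 0], "fingers": 3.5},
    {"xyz": [0, 0, 3], "twist": [0, 0, 0], "fingers": 3.5},
    {"xyz": [0, 0, 4], "twist": [0, 0, 0], "fingers": 3.5},
    {"xyz": [0, 0, 3], "twist": [0, 0, 0], "fingers": 3.5},
    {"xyz": [0, 0, 0], "twist": [0, 0, 0], "fingers": 3.5},
  ],
)

```text
clock: 39.55
ee_pos: [0.4881, 0.3623, 0.0909]
tcp_rot: [[-0.999, 0.034, 0.0], [0.034, 0.999, 0.002], [-0.0, 0.002, -1.0]]
wrist_force: [0.0, 0.1, -1.5]
gripper_width: 0.0432
```

```bash
python3 -c "
from h import *
go(.49,.358,.011,178)"
```

```text
t 39.5 p [0.4881 0.3623 0.0909] yaw 178.04 q6 -2.51 w 0.0432 tilt [ 0.     0.002 -1.   ] F [ 0.   0.1 -1.5]
shift cm now-axes [-0.2  -0.45  7.99] twist z 0.04
shift cm after twist [-0.21 -0.43  7.99]
level twist deg [0.14 0.02]
```

Emit:
carry_out(
  moves=[
    {"xyz": [-0.2, -0.5, 1.5], "twist": [0.1, 0, 0], "fingers": 3.5},
    {"xyz": [0, 0, 2.5], "twist": [0, 0, 0], "fingers": 3.5},
    {"xyz": [0, 0, 2], "twist": [0, 0, 0], "fingers": 3.5},
    {"xyz": [0, 0, 0.8], "twist": [0, 0, 0], "fingers": 3.5},
    {"xyz": [0, 0, 0.4], "twist": [0, 0, 0], "fingers": 3.5},
    {"xyz": [0, 0, 0], "twist": [0, 0, 0], "fingers": 3.5},
  ],
)

```text
clock: 40.15
ee_pos: [0.4956, 0.3578, 0.0281]
tcp_rot: [[-0.999, 0.035, 0.01], [0.035, 0.999, 0.008], [-0.01, 0.008, -1.0]]
wrist_force: [1.0, -0.4, -1.0]
gripper_width: 0.043
```

```bash
python3 -c "
from h import *
go(.49,.358,.011,178)"
```

```text
t 40.1 p [0.4956 0.3578 0.0281] yaw 178.01 q6 -2.5 w 0.043 tilt [ 0.01   0.008 -1.   ] F [ 1.  -0.4 -1. ]
shift cm now-axes [ 0.58 -0.01  1.7 ] twist z 0.01
shift cm after twist [0.56 0.   1.71]
level twist deg [0.49 0.57]
```

Emit:
carry_out(
  moves=[
    {"xyz": [0.2, 0, 0.5], "twist": [0.5, 0.6, 0], "fingers": 3.5},
    {"xyz": [0, 0, 0.6], "twist": [0, 0, 0], "fingers": 3.5},
    {"xyz": [0, 0, 0.4], "twist": [0, 0, 0], "fingers": 3.5},
    {"xyz": [0, 0, 0.3], "twist": [0, 0, 0], "fingers": 3.5},
  ],
)

```text
clock: 40.55
ee_pos: [0.4954, 0.3598, 0.0128]
tcp_rot: [[-0.999, 0.034, 0.003], [0.034, 0.999, 0.004], [-0.003, 0.004, -1.0]]
wrist_force: [-0.4, -0.1, -0.6]
gripper_width: 0.0432
```

```bash
python3 -c "
from h import *
go(.49,.358,.011,178)"
```

```text
t 40.5 p [0.4954 0.3598 0.0128] yaw 178.05 q6 -2.5 w 0.0432 tilt [ 0.003  0.004 -1.   ] F [-0.4 -0.1 -0.6]
shift cm now-axes [ 0.53 -0.2   0.18] twist z 0.05
shift cm after twist [ 0.53 -0.2   0.18]
level twist deg [0.25 0.19]
```

Emit:
carry_out(
  moves=[
    {"xyz": [0, 0, 0.2], "twist": [0.2, 0.2, 0], "fingers": 3.5},
    {"xyz": [0, 0, 0.1], "twist": [0, 0, 0], "fingers": 3.5},
    {"xyz": [0, 0, 0], "twist": [0, 0, 0], "fingers": 5.8},
    {"xyz": [0, 0, 0], "twist": [0, 0, 0], "fingers": 5.8},
    {"xyz": [0, 0, 0], "twist": [0, 0, 0], "fingers": 5.8},
    {"xyz": [0, 0, 0], "twist": [0, 0, 0], "fingers": 5.8},
    {"xyz": [0, 0, -2], "twist": [0, 0, 0], "fingers": 5.8},
    {"xyz": [0, 0, -4], "twist": [0, 0, 0], "fingers": 5.8},
    {"xyz": [0, 0, -4], "twist": [0, 0, 0], "fingers": 5.8},
    {"xyz": [0, 0, -4], "twist": [0, 0, 0], "fingers": 5.8},
    {"xyz": [0, 0, -4], "twist": [0, 0, 0], "fingers": 5.8},
    {"xyz": [0, 0, -2], "twist": [0, 0, 0], "fingers": 5.8},
  ],
)

```text
clock: 41.75
ee_pos: [0.4944, 0.3584, 0.2129]
tcp_rot: [[-0.999, 0.033, -0.008], [0.034, 0.999, -0.009], [0.008, -0.01, -1.0]]
wrist_force: [-1.2, 0.6, 0.2]
gripper_width: 0.0581
```

Emit:
carry_out(
  moves=[
    {"xyz": [0, -4.7, 0], "twist": [0, 0, 0], "fingers": 5.8},
    {"xyz": [0, -4.7, 0], "twist": [0, 0, 0], "fingers": 5.8},
    {"xyz": [0, -4.7, 0], "twist": [0, 0, 0], "fingers": 5.8},
    {"xyz": [0, -4.7, 0], "twist": [0, 0, 0], "fingers": 5.8},
    {"xyz": [0, -4.7, 0], "twist": [0, 0, 0], "fingers": 5.8},
    {"xyz": [0, -4.7, 0], "twist": [0, 0, 0], "fingers": 5.8},
    {"xyz": [0, -4.7, 0], "twist": [0, 0, 0], "fingers": 5.8},
    {"xyz": [0, 0, 0], "twist": [0, 0, 0], "fingers": 5.8},
    {"xyz": [0, 0, 0], "twist": [0, 0, 0], "fingers": 5.8},
  ],
)

```text
clock: 42.65
ee_pos: [0.4844, 0.0202, 0.2194]
tcp_rot: [[-1.0, 0.031, 0.003], [0.031, 1.0, -0.0], [-0.003, -0.0, -1.0]]
wrist_force: [0.3, 0.2, 0.9]
gripper_width: 0.0577
```

```bash
python3 -c "
from h import *
go(.49,.05,.25,178)
c=cam('top'); save('top4.png',c['pixels'])
for o in pulleys(c,box=(90,150,530,345)): 
    if o[1][2]>9: print(*o)
s=cam('side'); save('side5.png',s['pixels'])
for k in(c,s):
    P=cloud(k); m=(P[...,0]>.5)&(P[...,1]<-.18)&(P[...,1]>-.44)&(P[...,2]>.06)&(P[...,2]<.3)&(P[...,0]<.66)&(k['depth']>0); print(P[m].min(0).round(3),P[m].max(0).round(3))
"
```

```text
t 42.6 p [0.4844 0.0202 0.2194] yaw 178.22 q6 -1.98 w 0.0577 tilt [ 0.003 -0.    -1.   ] F [0.3 0.2 0.9]
shift cm now-axes [-0.48  2.99 -3.06] twist z 0.22
shift cm after twist [-0.46  2.99 -3.06]
level twist deg [-0.01  0.2 ]
red [438.8 302.3  10.7] [ 0.4701 -0.266   0.0356] [0.008 0.036]
yellow [180.3 292.5  11.7] [0.4914 0.274  0.0357] [0.011 0.036]
blue [140.2 289.5  11.6] [0.4977 0.3577 0.0359] [0.033 0.036]
blue [476.5 242.   52.7] [ 0.5864 -0.2945  0.1985] [0.195 0.198]
[ 0.554 -0.416  0.06 ] [ 0.629 -0.197  0.202]
[ 0.556 -0.414  0.06 ] [ 0.629 -0.191  0.198]
```

View pics/top4.png

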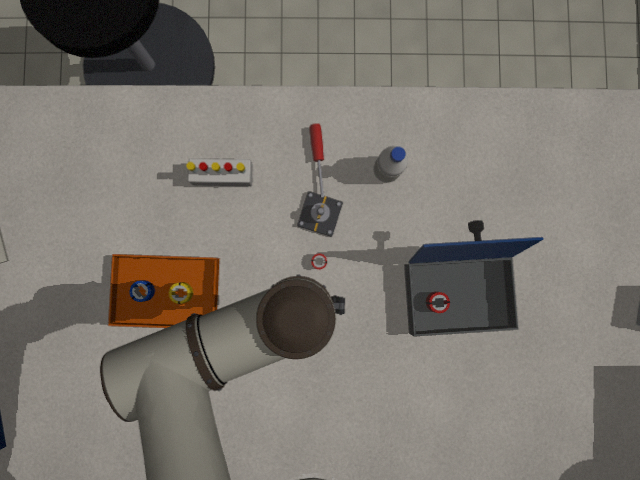

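View pics/side5.png

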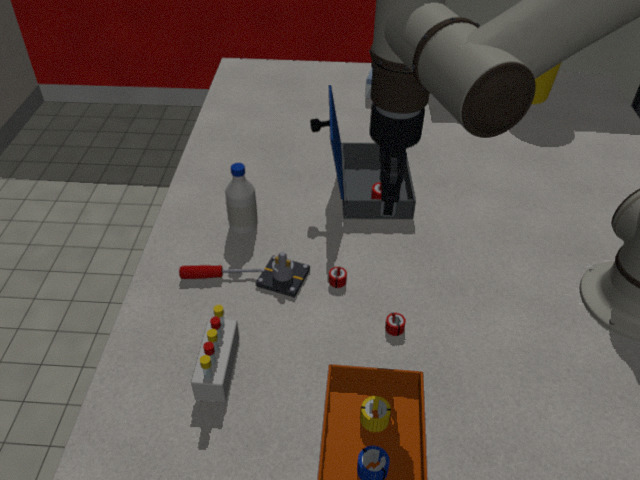

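Top view: blue (140,289) and yellow (180,292) stand in the tray, red (439,302) stands in the case, and all three tops are at 36 mm, so they are flat. The lid rests open and the gauge (320,213) is empty. The rack, bottle and screwdriver are where they were. The side view agrees, so I'm handing in.

```bash
python3 -c "
from station import ctrl
print(ctrl.finish_job())"
```

```text
the job is handed in; nothing more can be done
None
```

The job is done and handed in at about 43 s, well inside the 210 s limit. The hand-in reports no verdict.

- **Lid:** I opened it by its knob until it met the stop. The angle measured 1.755 rad, with about 14 N of push-back there. It was still open in the last pictures.
- **Pulleys:** Red, yellow and blue were there; I found no green or grey. The two smaller red look-alikes were left alone.

| Pulley | Result on the gauge | Now standing in |
|---|---|---|
| red | went fully home, top about 67 mm | case |
| yellow | stayed up on the key, top about 81 mm | tray |
| blue | stayed up on the key, top about 81 mm | tray |

- **Last checks:** All three tops read about 36 mm, which is 30 mm above the 5 mm floors, so they stand flat. The gauge is empty, the rack, bottle and screwdriver look unmoved, and the gripper is clear of everything. The highest force I read was about 21 N, when blue was pressed onto the key.
- **Disagreements:** One top-view reading showed yellow shifted and turned 10 degrees, but only because the arm hid part of it. The side view showed it had not moved. One side-view check on blue returned nothing, so I used the top-view reading instead.

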